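# Lay out belt-drive parts for assembly

## Robot

A 6-joint arm with a two-finger parallel gripper is mounted at the origin on the work surface. World frame = base frame: x ahead of the robot, y to its left, z up, the work surface at z = 0. Lengths are in m, angles in degrees, forces in N, time in s.
With the tool pointing down it reaches from about 0.325 to 0.775 m from the base axis. Payload 5.5 kg.
Tool frame: the origin (TCP) lies midway between the tips of the shut fingers; the grasp point (between the pads) lies 19 mm behind it; z points along the fingers, y is the direction in which the jaws open and shut (so a half turn about z gives the same grasp; the last joint's range is limited). The gripper opens to 88 mm and grips with 3 to 60 N. Pads are 20 mm wide; open, the fingers measure 115 mm over their backs; the gripper's body (75 mm by 178 mm) begins 61 mm behind the grasp point.
Start: joints at [-76.415, 5.22, 70.514, -0, 104.267, -3.249], TCP at [0.174, -0.574, 0.185] pointing down, gripper open.
Joint ranges: [-164.24, 164.24], [-49.07, 125.15], [9.68, 141.18], [-86.29, 266.29], [3.28, 154.24], [-151.56, 151.56]. Speed limits (degrees/s): [147.25, 147.25, 172.46, 180, 180, 180].

## Interface

Orientations are given as a 3x3 rotation matrix whose columns are the frame's x, y, z axes.
In Python, from station import sensors, get_image, ctrl gives the robot as it stands.
- The arm moves only by the shell command python3 -m creep 'ROWS' [OPENING] [FORCE]. ROWS is JSON, a list of rows, each an object with "dp": the shift along the tool's x, y, z in m, a list of three; "roll": the turn about the tool's z in degrees. A call has 1 to 10 rows; each row is the pose to reach, as a shift and turn from the pose commanded when the call began, along the tool's axes at that moment; what a row does not reach only later rows make up. A row lasts 1/10 s, in which the tool goes at most 50 mm and 8.59 degrees, less where a joint would pass 70% of its speed; a pose out of reach is approached as far as the arm can. A call with a gripper value outside its range is refused whole. OPENING is the opening, from 0 (shut) to 1 (fully open), set as the call begins (- or left out, the last holds). The fingers move at their own pace and stop on an object; FORCE is the grip in N (left out, the last holds). Time passes only in rows, so rows that repeat a pose let the fingers close. It gives the time, the measured TCP pose, the force and the opening at its end, in the units of the state.
- sensors.sense(): the state, without advancing time (a new reading comes with each control period).
- get_image(name): name is "scene" or "top" or "wrist"; returns a dict with "color" (420x560x3 uint8, red, green, blue), "intrinsics" (3x3 intrinsics, pixels), "rvec" (rotation vector, rad) and "tvec" (3), from world to camera coordinates, as OpenCV has them. Camera axes: x right, y down, z forward; pixel columns grow to the right and rows downward; lengths in m; the calibration is good to about 2 mm. A picture is of the moment at which its call begins. There is no depth.
- ctrl.close_job(): hands the job in, once; it reports no verdict.
The state is a dict: "time_s": time; "joint_pos": joint angles; "qd": joint speeds; "tau": joint torques, N m; "tool_pos": TCP position; "tcp_rot": TCP orientation; "contact_force": force on the tool from outside, world axes, zero at the start; "ft_torque": the same for the moment, N m; "gripper_width": finger opening in m.
Only numpy, scipy, OpenCV 4.12 (cv2) and the standard library are available. Lean on these libraries where they do the work, as an engineer would, in place of code of your own. Each camera call takes 0.05 s, during which the arm holds its last target.

## Task

Lay out the drive parts on the plywood board, ready for assembly: the large pulley, hub up, midway between the bearing block and the bracket; the spacer ring flat on the large pulley, around its hub; the small pulley, hub up, on the board directly in front of the bearing block (on the robot's side of it); and the shaft lying on the board directly behind the large pulley (on the side away from the robot), parallel to the line from bearing block to bracket. Leave the grease tin, the screwdriver and the carton where they are, and let go of everything at the end.

Things in the scene. Friction and masses are not known exactly. Their poses are not given: they have to be found in the camera images.
- board: fixed plain plywood board, 260 (x) by 320 (y) by 15 mm. Origin: centre of its underside, on the bench; top 15 mm above. y: along its long side, the line through bearing block and bracket; x: to its back, away from the robot; turned up to 0.25 rad either way. Bearing block and bracket stand on it at x = 0, y = 115 and -115 mm in its frame; which is on which side varies.
- bearing_block: grey pillow-block bearing fixed on the board: base 60 (x) by 36 (y) by 14 mm with a bolt at each end, and a round 42 mm housing with a steel bearing lying along y on it, 48 mm high in all. Origin: centre of its underside, on the board's top. Axes as the board's: -x is its front, towards the robot.
- bracket: dark steel bracket fixed on the board: base plate 60 (x) by 36 (y) by 8 mm with four bolts and an upright plate 60 by 8 mm in its middle, 50 mm high in all. Origin: centre of its underside, on the board's top. Axes as the board's.
- large_pulley: loose large toothed belt pulley, aluminium, lying flat with its hub up: flanged disc 76 mm diameter and 22 mm thick, on it a steel hub 28 mm diameter rising 24 mm further (top 3 mm narrower in radius over the last 4 mm), 46 mm high in all, 0.3 kg. Origin: centre of its underside, z up through the hub; any yaw. Grip it by the hub.
- small_pulley: loose small toothed belt pulley, aluminium, lying flat with its hub up: flanged disc 46 mm diameter and 18 mm thick, on it a steel hub 22 mm diameter rising 22 mm further, 40 mm high in all, 0.12 kg. Origin: centre of its underside, z up through the hub; any yaw.
- spacer_ring: loose plain steel ring lying flat: outside 54 mm, hole 38 mm, 14 mm high, 0.12 kg. Origin: centre of its underside, z up. Goes over the large pulley's 28 mm hub with 5 mm to spare all round and rests on the disc, 22 mm above the pulley's underside; the hub then stands 10 mm proud.
- shaft: loose steel shaft lying down: square body 18 by 18 by 80 mm with a round 14 mm journal 15 mm long at each end, 110 mm long in all, along its y axis, 0.25 kg. Origin: its very centre, 9 mm above what it lies on.
- grease_tin: bystander: white round tin with cap, 60 mm diameter, 55 mm high. Origin: centre of its underside.
- screwdriver: bystander: screwdriver with orange handle lying along its x axis.
- carton: bystander: small cardboard box 80 by 60 by 45 mm. Origin: centre of its underside.

How it is judged:
By the outcome, as a careful person would: the job done as asked, in the order asked, and still so for the second after the job is handed in, with the robot touching nothing.
It also fails if it takes over 109 s, if anything falls off the work surface, if the arm or the gripper's body presses on something with over 40 N, if the wrist force passes 120 N, or if a joint passes its speed limit or range.

## Working session

There is one attempt and no reset: what is moved stays moved. The work goes in short steps, Python scripts to look and compute and a shell command to move; the robot and the scene stay as the last step left them, time stands still between calls to the robot, and variables do not carry over. Pictures are saved under pics/ and viewed, and the job is handed in when it is done.

```bash
ls; mkdir -p pics
python3 - <<'E'
from station import sensors,get_image
import cv2,numpy as np
print(sensors.sense())
for n in("scene","top","wrist"):
    im=get_image(n); cv2.imwrite(f"pics/{n}0.png",im["color"][:,:,::-1]); R=cv2.Rodrigues(np.array(im["rvec"]))[0]
    print(n,np.round(im["intrinsics"],1).tolist(),(-R.T@np.array(im["tvec"]).ravel()).round(3),R.round(2).tolist())
E
```

```text
pics
{'time_s': 0.0, 'joint_pos': array([-7.64145835e+01,  5.26112951e+00,  7.05796443e+01,  3.81972866e-04,
        1.04265797e+02, -3.24579879e+00]), 'qd': array([ 0.05655027,  0.01042207,  0.04467927, -0.00073753, -0.04813766,
        0.03147479]), 'tau': array([ 7.22688019e-04, -4.46449113e+01, -4.06443143e+01,  6.98583922e-02,
        2.92699848e-02, -1.50470673e-04]), 'tool_pos': array([ 0.17367839, -0.57394442,  0.18404964]), 'tcp_rot': array([[ 9.57161438e-01,  2.89554478e-01, -4.30625501e-04],
       [ 2.89554777e-01, -9.57159734e-01,  1.80948328e-03],
       [ 1.11766598e-04, -1.85665729e-03, -9.99998270e-01]]), 'contact_force': array([ 0.29329704, -0.49480728,  0.86077553]), 'ft_torque': array([ 0.06479046, -0.0090567 , -0.03832902]), 'gripper_width': 0.08751341738233087}
scene [[404.9, 0.0, 277.0], [0.0, 404.9, 212.8], [0.0, 0.0, 1.0]] [1.25  0.679 0.822] [[-0.71, 0.7, -0.02], [0.46, 0.45, -0.77], [-0.53, -0.56, -0.64]]
top [[391.9, 0.0, 280.0], [0.0, 391.9, 213.3], [0.0, 0.0, 1.0]] [ 0.391 -0.005  1.064] [[0.01, -1.0, -0.02], [-0.99, -0.0, -0.17], [0.17, 0.02, -0.98]]
wrist [[289.1, 0.0, 279.9], [0.0, 289.1, 213.8], [0.0, 0.0, 1.0]] [ 0.244 -0.552  0.383] [[0.29, -0.96, -0.0], [-0.92, -0.28, 0.27], [-0.26, -0.07, -0.96]]
```

View pics/top0.png

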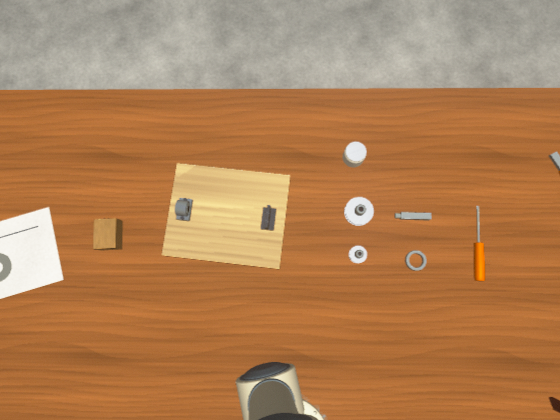

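View pics/scene0.png

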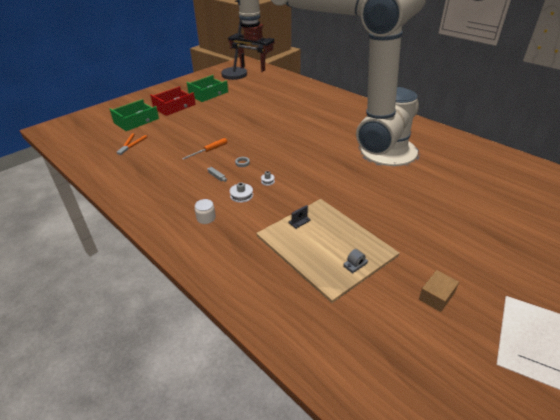

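View pics/wrist0.png

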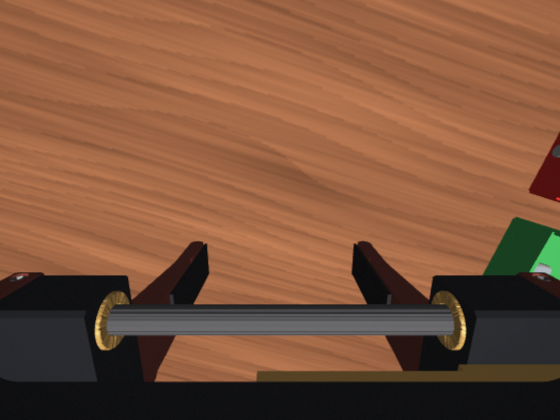

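Top view: board at about (163–290, 164–268), bearing block at (183,210) on the left (+y), bracket at (268,218). The large pulley is at (359,211), small pulley (358,254), ring (416,260), shaft (414,216), tin (355,153), screwdriver (479,250) and carton (105,234). The scene view agrees, and the wrist view shows empty bench. Next I measure.

```bash
cat > h.py <<'E'
import cv2,numpy as np
from station import sensors,get_image
def cam(im):
    return np.array(im["intrinsics"]),cv2.Rodrigues(np.array(im["rvec"]))[0],np.array(im["tvec"]).ravel()
def p2w(im,uv,z):
    K,R,t=cam(im); d=R.T@np.linalg.inv(K)@np.array([uv[0],uv[1],1.]); c=-R.T@t
    return (c+d*(z-c[2])/d[2])
def w2p(im,P):
    K,R,t=cam(im); q=K@(R@np.array(P,float)+t); return q[:2]/q[2]
def snap(n,f,zoom=None):
    im=get_image(n); c=im["color"][:,:,::-1]
    if zoom: x0,y0,x1,y1,s=zoom; c=cv2.resize(c[y0:y1,x0:x1],None,fx=s,fy=s,interpolation=cv2.INTER_CUBIC)
    cv2.imwrite("pics/"+f,c); return im
E
python3 - <<'E'
from h import *
im=snap("top","top1.png",(150,140,440,280,2.7)); c=im["color"].copy()
hsv=cv2.cvtColor(c,cv2.COLOR_RGB2HSV)
# board: hue/sat/value
print(hsv[240,220],hsv[300,100],hsv[211,350],hsv[216,425])
b=cv2.inRange(hsv,(14,50,150),(30,150,255)); 
cs=cv2.findContours(b,0,2)[0]; k=max(cs,key=cv2.contourArea); r=cv2.minAreaRect(k)
pts=np.array([p2w(im,p[0],.015)[:2] for p in k],np.float32); print("board",cv2.minAreaRect(pts))
m=cv2.inRange(hsv,(0,0,40),(180,70,255)); m[:120]=0;m[340:]=0
for k in cv2.findContours(m,0,2)[0]:
    if cv2.contourArea(k)>25:
        (u,v),r=cv2.minEnclosingCircle(k); q=cv2.minAreaRect(k); print(np.round((u,v,r),1),np.round(q[0],1),np.round(q[1],1),round(q[2],1),p2w(im,q[0],.015).round(3))
cv2.imwrite("pics/m.png",m|b)
E
```

```text
[ 20 110 228] [ 13 172 179] [108   5 238] [ 77  10 181]
board ((0.5726077556610107, 0.1669497787952423), (0.3213077485561371, 0.26142895221710205), 83.77806854248047)
[415.6 260.   10.5] [416.  260.5] [19. 20.] 90.0 [ 0.45  -0.34   0.015]
[357.3 253.9   9.2] [357.5 253.5] [17. 17.] 90.0 [ 0.467 -0.186  0.015]
[413.  215.   18.1] [413.  215.2] [36.1  6.5] 2.0 [ 0.571 -0.338  0.015]
[ 24.  252.5  51.4] [ 24.3 252.4] [80.2 65.5] 78.7 [0.465 0.714 0.015]
[477.5 223.5  17.6] [477.9 223.5] [35.1  2.4] 87.6 [ 0.549 -0.509  0.015]
[267.5 217.4  12.5] [268.1 216.9] [12.4 23.8] 7.1 [0.565 0.053 0.015]
[183.7 208.7  12.1] [182.6 208.6] [16.1 21.6] 6.3 [0.587 0.288 0.015]
[358.5 211.   14.8] [358.5 211. ] [27.6 29. ] 45.0 [ 0.582 -0.192  0.015]
[556.5 160.1   8.3] [557.2 159.5] [16.1  8. ] 56.3 [ 0.727 -0.738  0.015]
[354.2 153.6  12.6] [354.4 153.7] [21. 25.] 26.6 [ 0.744 -0.185  0.015]
```

View pics/top1.png

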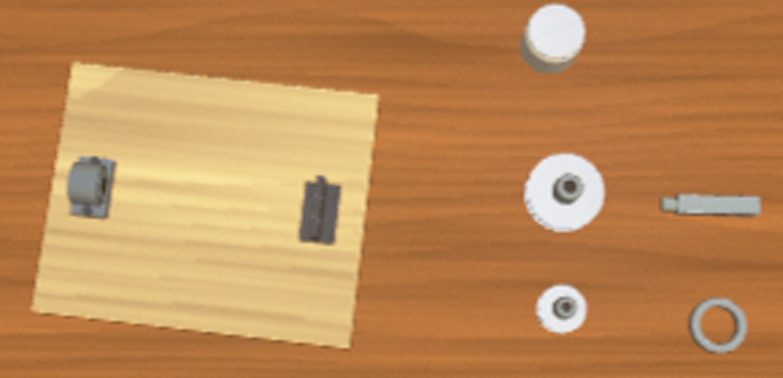

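```bash
cat >> h.py <<'E'
def plan(x,y,z,yaw=None):
    s=sensors.sense(); R=s["tcp_rot"]; d=R.T@(np.array([x,y,z])-s["tool_pos"])
    cy=np.degrees(np.arctan2(R[1,0],R[0,0])); 
    print("t %.2f"%s["time_s"],"pos",s["tool_pos"].round(4),"yaw %.1f"%cy,"dp",d.round(4),"dist %.3f"%np.linalg.norm(d),"" if yaw is None else "roll %.1f"%((cy-yaw+180)%360-180),"F",s["contact_force"].round(1),"w %.4f"%s["gripper_width"])
E
python3 - <<'E'
from h import *
im=get_image("top"); 
for n,uv,z in(("L",(358.5,211),.02),("S",(357.4,253.7),.016),("ring",(415.8,260.2),.012),("shaft",(413,215.1),.013)): print(n,p2w(im,uv,z).round(4))
P=p2w(im,(358.5,211),.02); plan(P[0],P[1],.15,-6.2)
E
```

```text
L [ 0.5811 -0.1912  0.02  ]
S [ 0.4665 -0.1859  0.016 ]
ring [ 0.4505 -0.3402  0.012 ]
shaft [ 0.5716 -0.3387  0.013 ]
t 0.25 pos [ 0.1737 -0.5741  0.1846] yaw 16.8 dp [ 0.5008 -0.2485  0.0349] dist 0.560 roll 23.0 F [ 0.5 -0.1 -0.8] w 0.0879
```

```bash
python3 -m creep '[{"dp":[0.03,-0.015,0],"roll":2},{"dp":[0.07,-0.035,0],"roll":5},{"dp":[0.11,-0.055,0],"roll":8},{"dp":[0.15,-0.075,0],"roll":11},{"dp":[0.19,-0.095,0],"roll":14},{"dp":[0.23,-0.115,0],"roll":17},{"dp":[0.27,-0.135,0],"roll":20},{"dp":[0.31,-0.155,0],"roll":23},{"dp":[0.35,-0.174,0],"roll":23},{"dp":[0.39,-0.194,0],"roll":23}]'
python3 - <<'E'
from h import *
plan(.5811,-.1912,.15,-6.2)
E
```

```text
time_s: 1.25
tool_pos: [0.492, -0.2742, 0.1852]
tcp_rot: [[0.994, -0.108, 0.0], [-0.108, -0.994, -0.0], [0.0, 0.0, -1.0]]
contact_force: [-0.3, -1.6, 0.7]
gripper_width: 0.0875
t 1.25 pos [ 0.492  -0.2742  0.1852] yaw -6.2 dp [ 0.0797 -0.0921  0.0352] dist 0.127 roll 0.0 F [-0.3 -1.6  0.7] w 0.0875
```

```bash
python3 -m creep '[{"dp":[0.03,-0.033,0.012]},{"dp":[0.055,-0.063,0.024]},{"dp":[0.07,-0.082,0.032]},{"dp":[0.079,-0.092,0.035]},{"dp":[0.079,-0.092,0.035]}]'
python3 - <<'E'
from h import *
plan(.5811,-.1912,.15,-6.2)
im=snap("wrist","w1.png")
s=sensors.sense(); T=s["tool_pos"]
print("tcp px",w2p(im,T).round(1),"L pred",w2p(im,(.5811,-.1912,.022)).round(1))
E
```

```text
t 1.25 pos [ 0.492  -0.2742  0.1852] yaw -6.2 dp [ 0.0797 -0.0921  0.0352] dist 0.127 roll 0.0 F [-0.3 -1.6  0.7] w 0.0875
tcp px [274.6 232.1] L pred [204.6 127.7]invalid input
```

View pics/w1.png

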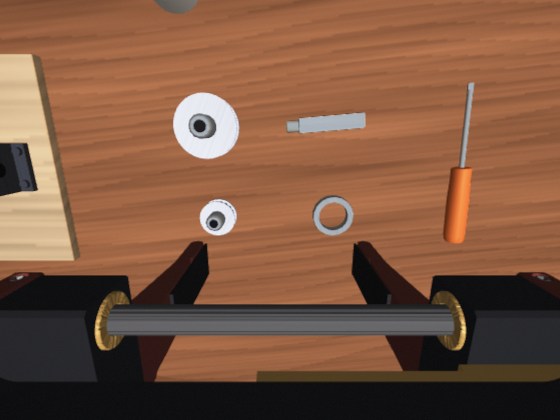

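The row needs a roll too. The wrist view shows the large pulley at (206,126), small pulley (218,217), ring (333,215) and shaft (326,123), close to the top-view predictions. The shaft shows a journal only at its left end, so I zoom in.

Run:
```python
from h import *
im=snap("wrist","w2.png",(160,80,390,240,3.4))
for n,uv,z in(("L disc",(206,126),.022),("L hubtop",(201.5,126),.046),("S hubtop",(215,222),.040),("ring",(333,215.5),.014),("shaft jl end",(287,127),.009),("body l",(299.5,126),.018),("body r",(366,121),.018)): print(n,p2w(im,uv,z).round(4))
```

```text
L disc [ 0.5868 -0.1869  0.022 ]
L hubtop [ 0.5861 -0.1878  0.046 ]
S hubtop [ 0.4716 -0.183   0.04  ]
ring [ 0.4574 -0.3336  0.014 ]
shaft jl end [ 0.5759 -0.2838  0.009 ]
body l [ 0.5753 -0.2988  0.018 ]
body r [ 0.5728 -0.379   0.018 ]
```

View pics/w2.png

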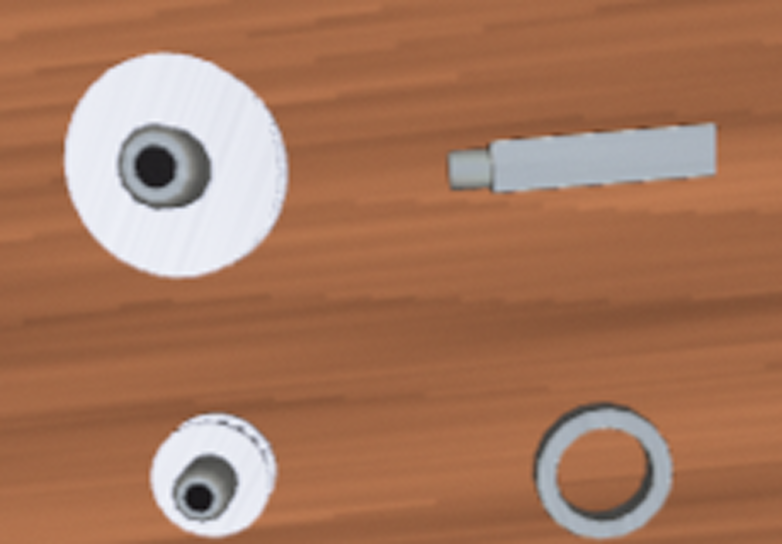

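```bash
python3 -m creep '[{"dp":[0.03,-0.033,0.012],"roll":0},{"dp":[0.055,-0.063,0.024],"roll":0},{"dp":[0.07,-0.082,0.032],"roll":0},{"dp":[0.079,-0.092,0.035],"roll":0},{"dp":[0.079,-0.092,0.035],"roll":0}]'
python3 - <<'E'
from h import *
plan(.5811,-.1912,.15,-6.2)
im=snap("wrist","w3.png")
T=sensors.sense()["tool_pos"]
print("tcp px",w2p(im,T).round(1),"L pred hubtop",w2p(im,(.5811,-.1912,.046)).round(1))
E
```

```text
time_s: 1.85
tool_pos: [0.5794, -0.1921, 0.1492]
tcp_rot: [[0.994, -0.106, -0.002], [-0.106, -0.994, 0.0], [-0.002, -0.0, -1.0]]
contact_force: [-0.9, -0.1, 0.0]
gripper_width: 0.0879
t 1.85 pos [ 0.5794 -0.1921  0.1492] yaw -6.1 dp [ 0.0016 -0.0011 -0.0008] dist 0.002 roll 0.1 F [-0.9 -0.1  0. ] w 0.0879
tcp px [283.6 237.6] L pred hubtop [280.5 202.2]
```

View pics/w3.png

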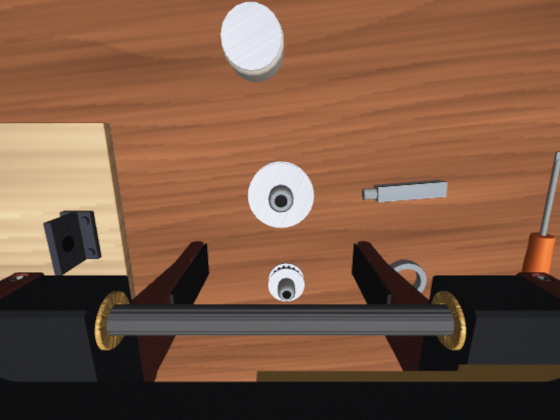

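```bash
python3 -m creep '[{"dp":[0.0,0.0,0],"roll":0},{"dp":[0,0,0],"roll":0}]' >/dev/null
python3 - <<'E'
from h import *
plan(.5811,-.1912,.15,-6.2)
im=snap("wrist","w4.png",(240,150,460,310,3.5))
T=sensors.sense()["tool_pos"]; print("tcp px",w2p(im,T).round(1))
for n,uv,z in(("L disc",(281,194.5),.022),("L hubtop",(281,200.5),.046)): print(n,p2w(im,uv,z).round(4))
im2=snap("scene","s4.png",(170,120,300,220,6))
E
```

```text
t 2.10 pos [ 0.5788 -0.1941  0.1511] yaw -6.3 dp [ 0.002  -0.0031  0.0011] dist 0.004 roll -0.1 F [ 0.3 -0.  -0.4] w 0.0873
tcp px [281.9 236.7]
L disc [ 0.5838 -0.1942  0.022 ]
L hubtop [ 0.5821 -0.194   0.046 ]
```

View pics/w4.png

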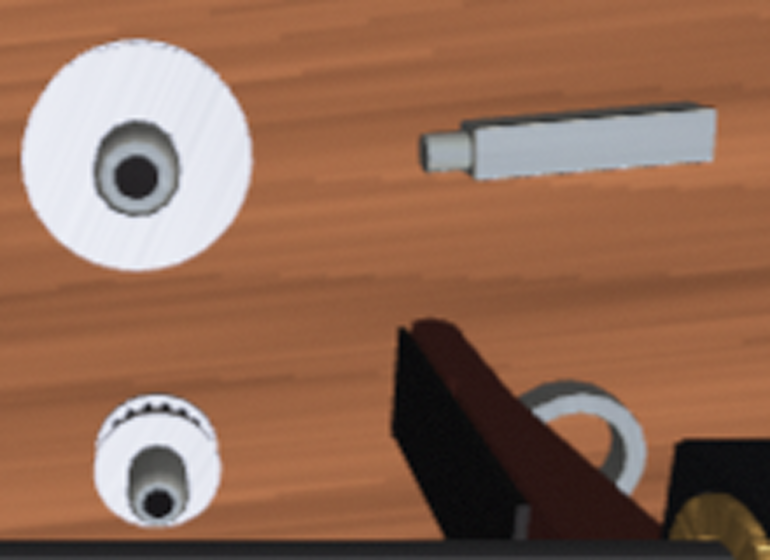

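View pics/s4.png

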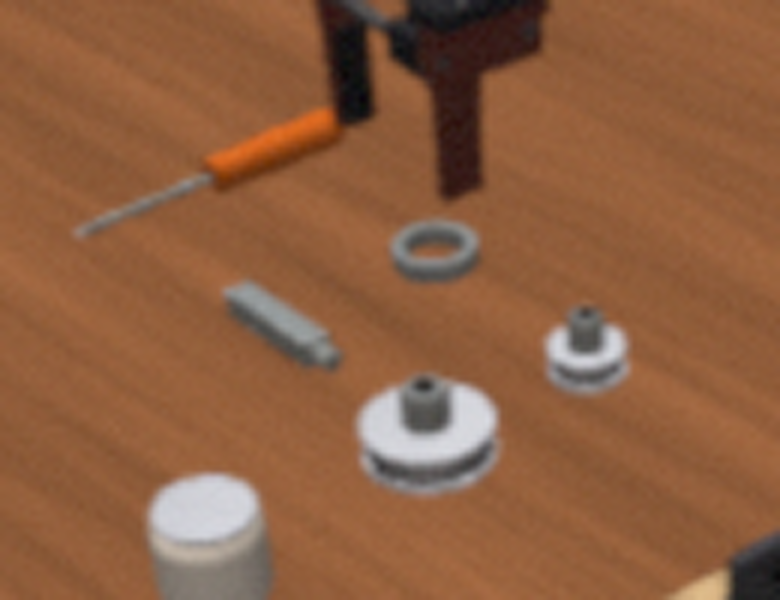

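The large pulley is at about (0.582, -0.193), and the views agree within 3 mm. The shaft shows only one journal in every view, with the other end square, so I'll centre it by its 80 mm body. I descend onto the large hub.

```bash
python3 -m creep '[{"dp":[0.0035,-0.001,0.02],"roll":0},{"dp":[0.0035,-0.001,0.045],"roll":0},{"dp":[0.0035,-0.001,0.07],"roll":0},{"dp":[0.0035,-0.001,0.09],"roll":0},{"dp":[0.0035,-0.001,0.105],"roll":0},{"dp":[0.0035,-0.001,0.115],"roll":0},{"dp":[0.0035,-0.001,0.121],"roll":0},{"dp":[0.0035,-0.001,0.121],"roll":0},{"dp":[0.0035,-0.001,0.121],"roll":0}]'
python3 - <<'E'
from h import *
plan(.582,-.193,.028,-6.2)
im=snap("wrist","w5.png")
E
```

```text
time_s: 3.1
tool_pos: [0.5834, -0.1923, 0.0301]
tcp_rot: [[0.994, -0.107, 0.001], [-0.107, -0.994, -0.001], [0.001, 0.0, -1.0]]
contact_force: [0.3, 0.2, -0.3]
gripper_width: 0.0878
t 3.10 pos [ 0.5834 -0.1923  0.0301] yaw -6.2 dp [-0.0013  0.0008  0.0021] dist 0.003 roll 0.0 F [ 0.3  0.2 -0.3] w 0.0878
```

View pics/w5.png

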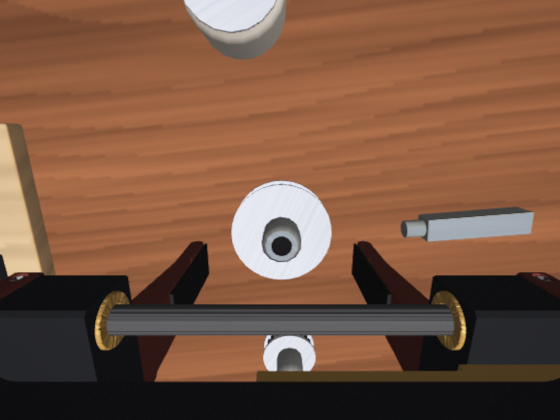

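```bash
python3 - <<'E'
from h import *
im=get_image("wrist"); print(p2w(im,(282,244),.046).round(4)); plan(.582,-.193,.028,-6.2)
E
python3 -m creep '[{"dp":[0,0,0.001],"roll":0},{"dp":[0,0,0.001],"roll":0},{"dp":[0,0,0.001],"roll":0},{"dp":[0,0,0.001],"roll":0},{"dp":[0,0,0.001],"roll":0},{"dp":[0,0,0.001],"roll":0},{"dp":[0,0,0.001],"roll":0},{"dp":[0,0,0.001],"roll":0}]' 0 30
python3 - <<'E'
from h import *
im=snap("wrist","w6.png"); plan(.5726,.167,.12,-6.2)
E
```

```text
[ 0.584  -0.1922  0.046 ]
t 3.20 pos [ 0.5835 -0.1923  0.0304] yaw -6.2 dp [-0.0015  0.0008  0.0024] dist 0.003 roll 0.0 F [0.3 0.2 0.3] w 0.0879
time_s: 4.0
tool_pos: [0.5829, -0.1921, 0.0281]
tcp_rot: [[0.994, -0.107, 0.0], [-0.107, -0.994, -0.0], [0.0, -0.0, -1.0]]
contact_force: [0.9, -0.0, 0.4]
gripper_width: 0.027
t 4.05 pos [ 0.5829 -0.1921  0.0281] yaw -6.2 dp [-0.0488 -0.3559 -0.0919] dist 0.371 roll 0.0 F [0.9 0.4 0.2] w 0.0234
```

View pics/w6.png

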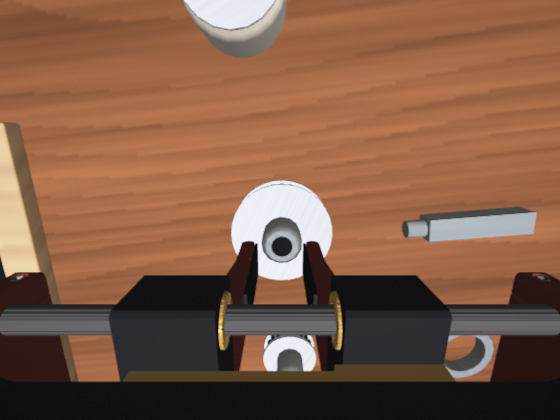

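Run:
```python
from h import *
im=snap("wrist","w7.png",(180,150,400,310,3.5)); plan(.5726,.167,.12,-6.2)
```

```text
t 4.10 pos [ 0.5829 -0.1921  0.0281] yaw -6.2 dp [-0.0488 -0.3559 -0.0919] dist 0.371 roll 0.0 F [-0.3 -0.7 -0.4] w 0.0191
```

View pics/w7.png

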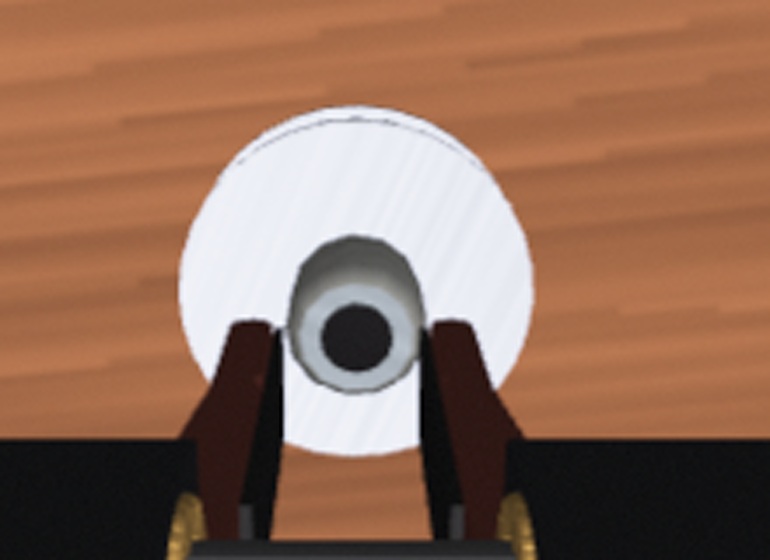

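```bash
python3 -m creep '[{"dp":[0,0,0],"roll":0},{"dp":[0,0,0],"roll":0},{"dp":[0,0,0],"roll":0}]'
python3 - <<'E'
from h import *
im=snap("wrist","w8.png",(180,150,400,310,3.5)); plan(.5726,.167,.12,-6.2)
E
```

```text
time_s: 4.4
tool_pos: [0.5829, -0.1921, 0.0282]
tcp_rot: [[0.994, -0.107, 0.0], [-0.107, -0.994, 0.0], [0.0, -0.0, -1.0]]
contact_force: [0.0, -0.2, 0.6]
gripper_width: 0.0005
t 4.45 pos [ 0.5829 -0.1921  0.0281] yaw -6.2 dp [-0.0488 -0.3559 -0.0919] dist 0.371 roll 0.0 F [-0.2  0.5  0.3] w 0.0008
```

View pics/w8.png

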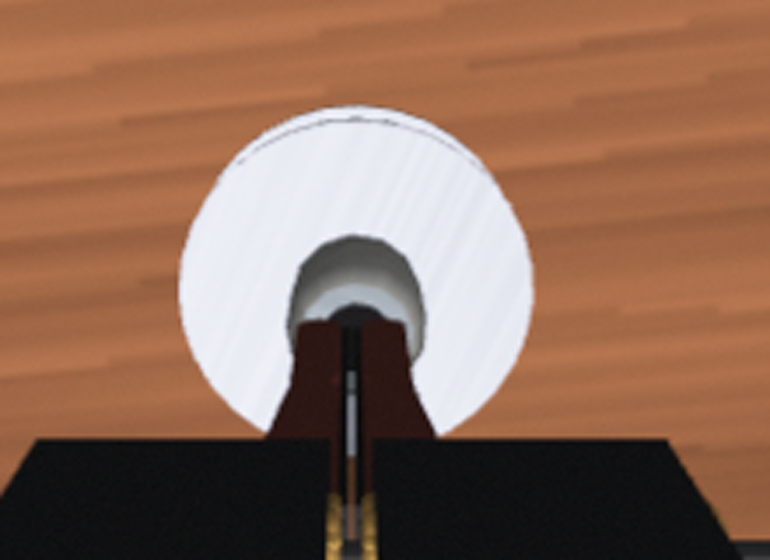

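The fingers shut completely (0.0008 m) without touching the hub, so they were above it or in front of it. I check with the scene camera before moving.

Run:
```python
from h import *
im=snap("scene","s9.png",(190,120,290,210,7)); T=sensors.sense()["tool_pos"]
f=lambda P:((w2p(im,P)-[190,120])*7).round(0)
print("tcp",f(T),"hubtop",f((.5825,-.193,.046)),"disc",f((.5825,-.193,.022)),"base",f((.5825,-.193,0)))
```

```text
tcp [356. 477.] hubtop [352. 446.] disc [356. 487.] base [360. 524.]
```

View pics/s9.png

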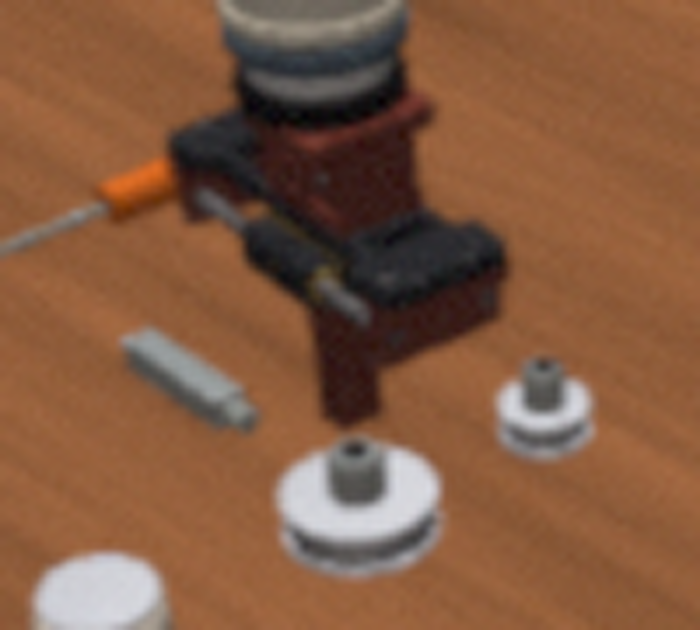

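Seen from the scene camera, the tips end about 8 px above where the reported TCP projects. I triangulate the tip from the two views.

Run:
```python
from h import *
a=get_image("wrist");b=get_image("scene")
def tri(ua,ub):
    Ps=[];
    for im in(a,b):
        K,R,t=cam(im); Ps.append(K@np.c_[R,t])
    X=cv2.triangulatePoints(Ps[0],Ps[1],np.array(ua,float).reshape(2,1),np.array(ub,float).reshape(2,1)); X=(X[:3]/X[3]).ravel()
    return X.round(4),(w2p(a,X)-ua).round(1),(w2p(b,X)-ub).round(1)
T=sensors.sense()["tool_pos"];print(T.round(4), w2p(a,T))
print("tip front",tri((280.6,242),(240.3,180)))
print("hubtop",tri((281.8,246.5),(240.5,183.5)))
K,R,t=cam(a);print("wristcam",(-R.T@t).round(4), (R.T@[0,0,1]).round(3))
```

```text
[ 0.5829 -0.1921  0.0281] [282.08097162 236.81287328]
tip front (array([ 0.5868, -0.1899,  0.0627]), array([-2.4,  8.6]), array([-0.7,  0.4]))
hubtop (array([ 0.5829, -0.1917,  0.0474]), array([-0.1,  0.3]), array([-0.,  0.]))
wristcam [ 0.6554 -0.1986  0.2274] [-0.266  0.03  -0.964]
```

The hub top triangulates to z = 0.047, which is correct. The finger tips come out near z = 0.062, though the reported TCP z is 0.028, and the 88 mm/145 px tip gap gives the same depth. So the tips really sit about 34 mm higher than reported. I open and go down in steps, checking with the cameras and the force.

```bash
python3 -m creep '[{"dp":[0,0,0],"roll":0},{"dp":[0,0,0],"roll":0},{"dp":[0,0,0],"roll":0},{"dp":[0,0,0],"roll":0},{"dp":[0,0,0],"roll":0},{"dp":[0,0,0.005],"roll":0},{"dp":[0,0,0.01],"roll":0},{"dp":[0,0,0.015],"roll":0},{"dp":[0,0,0.02],"roll":0},{"dp":[0,0,0.02],"roll":0}]' 0.6
python3 - <<'E'
from h import *
im=snap("wrist","w10.png",(180,150,400,310,3.5)); snap("scene","s10.png",(190,120,290,210,7)); plan(.582,-.192,-.004,-6.2)
E
```

```text
time_s: 5.6
tool_pos: [0.5821, -0.1918, 0.0067]
tcp_rot: [[0.994, -0.107, -0.002], [-0.107, -0.994, 0.001], [-0.002, -0.001, -1.0]]
contact_force: [-0.5, -0.0, 0.1]
gripper_width: 0.0525
t 5.70 pos [ 0.5827 -0.192   0.0078] yaw -6.2 dp [-0.0007  0.      0.0118] dist 0.012 roll 0.0 F [ 0.2  1.1 -0.3] w 0.0527
```

View pics/s10.png

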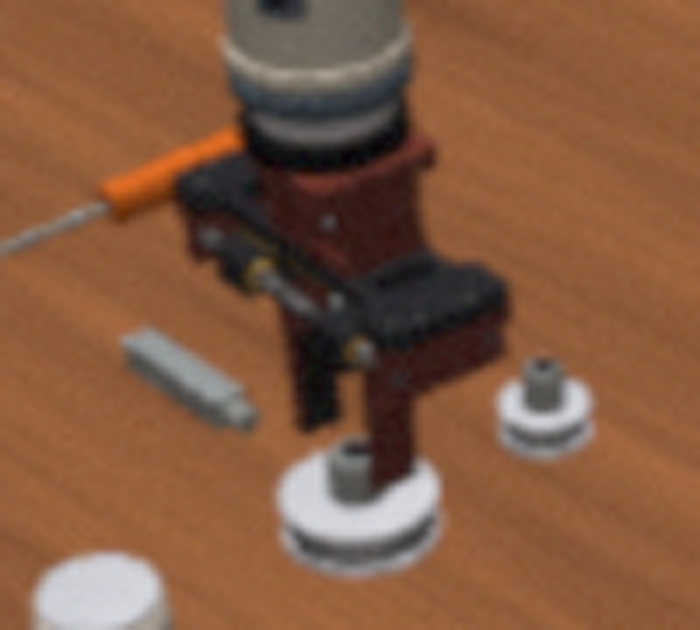

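View pics/w10.png

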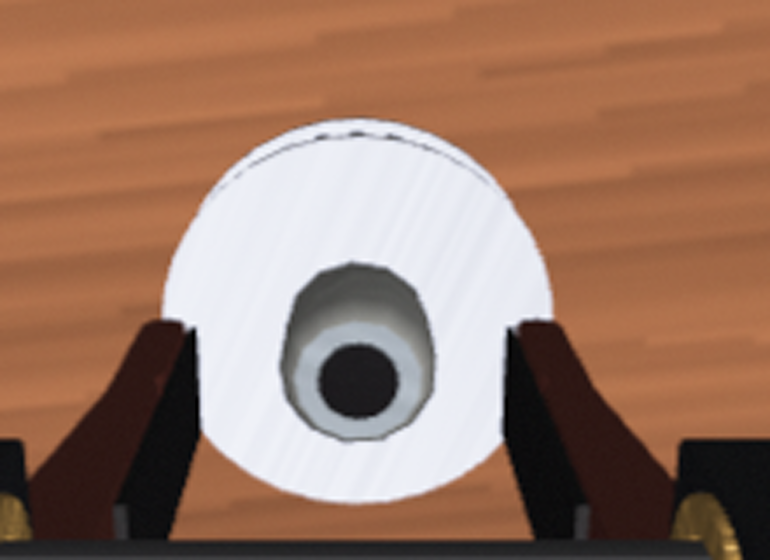

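The fingers now straddle the hub, with the tips near z = 0.041 and the hub centred. I go 13 mm lower and close.

```bash
python3 -m creep '[{"dp":[0,0,0.004],"roll":0},{"dp":[0,0,0.008],"roll":0},{"dp":[0,0,0.012],"roll":0},{"dp":[0,0,0.012],"roll":0},{"dp":[0,0,0.012],"roll":0}]' ; python3 -m creep '[{"dp":[0,0,0],"roll":0},{"dp":[0,0,0],"roll":0},{"dp":[0,0,0],"roll":0},{"dp":[0,0,0],"roll":0},{"dp":[0,0,0],"roll":0},{"dp":[0,0,0],"roll":0}]' 0 30
python3 - <<'E'
from h import *
im=snap("wrist","w11.png",(180,150,400,310,3.5)); plan(.5726,.167,.12,-6.2)
E
```

```text
time_s: 6.2
tool_pos: [0.5827, -0.192, -0.0041]
tcp_rot: [[0.994, -0.107, -0.0], [-0.107, -0.994, 0.0], [-0.0, -0.0, -1.0]]
contact_force: [0.2, 0.1, -0.3]
gripper_width: 0.0527
time_s: 6.8
tool_pos: [0.583, -0.1923, -0.0037]
tcp_rot: [[0.994, -0.107, 0.0], [-0.107, -0.994, -0.0], [0.0, 0.0, -1.0]]
contact_force: [0.4, -0.7, 0.1]
gripper_width: 0.027
t 6.85 pos [ 0.5829 -0.1923 -0.0037] yaw -6.2 dp [-0.0489 -0.3561 -0.1238] dist 0.380 roll 0.0 F [-0.3 -1.9  0.3] w 0.0267
```

View pics/w11.png

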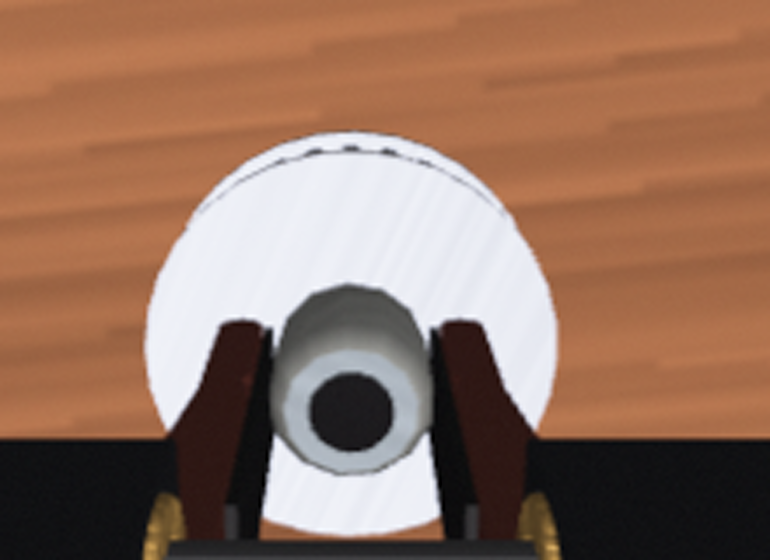

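It grips at 27 mm. I lift 100 mm and carry it to above the board centre.

```bash
python3 -m creep '[{"dp":[0,0,-0.004],"roll":0},{"dp":[0,0,-0.014],"roll":0},{"dp":[0,0,-0.032],"roll":0},{"dp":[0,0,-0.052],"roll":0},{"dp":[0,0,-0.072],"roll":0},{"dp":[0,0,-0.088],"roll":0},{"dp":[0,0,-0.1],"roll":0},{"dp":[0,0,-0.1],"roll":0}]' 0 40
python3 -m creep '[{"dp":[-0.001,-0.008,0],"roll":0},{"dp":[-0.004,-0.03,0],"roll":0},{"dp":[-0.009,-0.065,0],"roll":0},{"dp":[-0.014,-0.105,0],"roll":0},{"dp":[-0.02,-0.145,0],"roll":0},{"dp":[-0.026,-0.185,0],"roll":0},{"dp":[-0.031,-0.225,0],"roll":0},{"dp":[-0.036,-0.265,0],"roll":0},{"dp":[-0.041,-0.3,0],"roll":0},{"dp":[-0.045,-0.325,0],"roll":0}]'
python3 -m creep '[{"dp":[-0.002,-0.016,0],"roll":0},{"dp":[-0.004,-0.027,0],"roll":0},{"dp":[-0.004,-0.031,0],"roll":0},{"dp":[-0.004,-0.031,0],"roll":0},{"dp":[-0.004,-0.031,0],"roll":0}]'
python3 - <<'E'
from h import *
im=snap("wrist","w12.png"); im2=snap("top","t12.png",(150,130,320,280,4)); plan(.5726,.167,.011,-6.2)
print(w2p(im,(.5726,.167,.015)))
E
```

```text
time_s: 7.65
tool_pos: [0.5839, -0.1924, 0.0986]
tcp_rot: [[0.994, -0.107, 0.003], [-0.107, -0.994, -0.001], [0.003, 0.001, -1.0]]
contact_force: [-0.0, 0.9, -3.1]
gripper_width: 0.0266
time_s: 8.65
tool_pos: [0.5715, 0.1388, 0.0943]
tcp_rot: [[0.994, -0.105, -0.003], [-0.105, -0.994, 0.0], [-0.003, -0.0, -1.0]]
contact_force: [0.2, -0.5, -3.7]
gripper_width: 0.0266
time_s: 9.15
tool_pos: [0.5726, 0.1661, 0.096]
tcp_rot: [[0.994, -0.109, -0.0], [-0.109, -0.994, -0.0], [-0.0, 0.0, -1.0]]
contact_force: [0.3, -0.2, -3.1]
gripper_width: 0.0264
t 9.25 pos [0.5726 0.1661 0.0962] yaw -6.3 dp [-0.0001 -0.0009  0.0852] dist 0.085 roll -0.1 F [ 0.   0.4 -2.8] w 0.0267
[280.62597332 209.03527098]
```

View pics/w12.png

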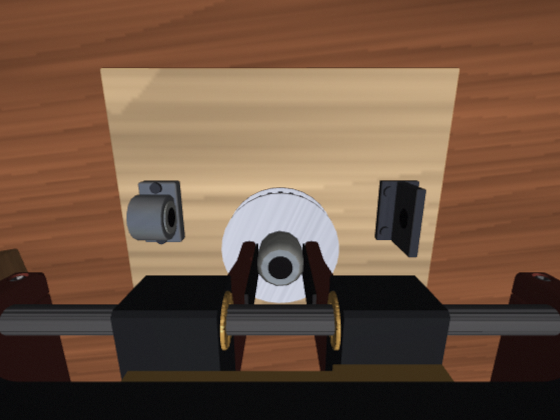

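View pics/t12.png

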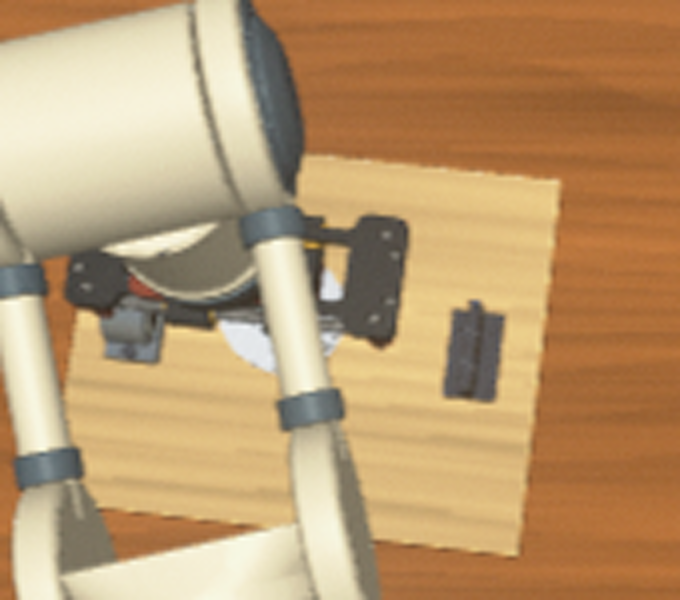

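The wrist view shows the pulley at (280,245), centred between block (160,212) and bracket (400,212). I cross-check the board centre from its back corners at (101,69) and (459,69).

Run:
```python
from h import *
im=get_image("wrist"); c=cv2.cvtColor(im["color"],cv2.COLOR_RGB2HSV)
b=cv2.inRange(c,(14,40,120),(30,155,255)); k=max(cv2.findContours(b,0,2)[0],key=cv2.contourArea)[:,0]
l=k[np.argmin(k.sum(1))]; r=k[np.argmin(k[:,1]-k[:,0])]
A=p2w(im,l,.015);B=p2w(im,r,.015); e=(A-B)[:2]; print(l,r,A.round(4),B.round(4),np.linalg.norm(e),np.degrees(np.arctan2(e[1],e[0])))
e/=np.linalg.norm(e); x=np.array([e[1],-e[0]]); print("centre",((A+B)[:2]/2-.13*x).round(4))
```

```text
[101  68] [458  68] [0.718  0.3108 0.015 ] [ 0.6834 -0.0027  0.015 ] 0.3153792819039046 83.69649540528702
centre [0.5715 0.1683]
```

Both estimates agree within 1.5 mm. I lower it.

```bash
python3 -m creep '[{"dp":[-0.0005,-0.0012,0.008],"roll":0},{"dp":[-0.0005,-0.0012,0.025],"roll":0},{"dp":[-0.0005,-0.0012,0.045],"roll":0},{"dp":[-0.0005,-0.0012,0.062],"roll":0},{"dp":[-0.0005,-0.0012,0.074],"roll":0},{"dp":[-0.0005,-0.0012,0.08],"roll":0},{"dp":[-0.0005,-0.0012,0.082],"roll":0},{"dp":[-0.0005,-0.0012,0.083],"roll":0},{"dp":[-0.0005,-0.0012,0.084],"roll":0},{"dp":[-0.0005,-0.0012,0.084],"roll":0}]'
python3 -c "
from h import *
plan(.572,.1675,.011,-6.2)"
```

```text
time_s: 10.3
tool_pos: [0.5725, 0.1685, 0.0129]
tcp_rot: [[0.994, -0.107, 0.001], [-0.107, -0.994, 0.0], [0.001, -0.0, -1.0]]
contact_force: [-0.6, -0.9, -3.3]
gripper_width: 0.0264
t 10.30 pos [0.5725 0.1685 0.0129] yaw -6.2 dp [-0.0004  0.001   0.0019] dist 0.002 roll 0.0 F [-0.6 -0.9 -3.3] w 0.0264
```

```bash
python3 -m creep '[{"dp":[0,0.0005,0.0005],"roll":0},{"dp":[0,0.0005,0.001],"roll":0},{"dp":[0,0.0005,0.0015],"roll":0},{"dp":[0,0.0005,0.0015],"roll":0}]'
python3 -c "
from h import *
plan(.572,.1675,.011,-6.2)"
```

```text
time_s: 10.7
tool_pos: [0.5722, 0.1679, 0.0113]
tcp_rot: [[0.994, -0.107, 0.001], [-0.107, -0.994, 0.0], [0.001, -0.0, -1.0]]
contact_force: [-1.1, -0.3, 0.1]
gripper_width: 0.0263
t 10.70 pos [0.5722 0.1679 0.0113] yaw -6.2 dp [-0.0001  0.0004  0.0003] dist 0.001 roll 0.0 F [-1.1 -0.3  0.1] w 0.0263
```

The weight is off the wrist, so it has touched down. I release and rise.

```bash
python3 -m creep '[{"dp":[0,0,0],"roll":0},{"dp":[0,0,0],"roll":0},{"dp":[0,0,0],"roll":0},{"dp":[0,0,0],"roll":0},{"dp":[0,0,-0.01],"roll":0},{"dp":[0,0,-0.03],"roll":0},{"dp":[0,0,-0.06],"roll":0},{"dp":[0,0,-0.1],"roll":0},{"dp":[0,0,-0.1],"roll":0},{"dp":[0,0,-0.1],"roll":0}]' 0.6
python3 - <<'E'
from h import *
im=snap("wrist","w13.png"); plan(.455,-.337,.11,-6.2)
E
```

```text
time_s: 11.7
tool_pos: [0.573, 0.1681, 0.1129]
tcp_rot: [[0.994, -0.107, 0.004], [-0.107, -0.994, 0.001], [0.004, -0.001, -1.0]]
contact_force: [-0.6, -0.0, -0.4]
gripper_width: 0.0525
t 11.75 pos [0.572  0.1679 0.111 ] yaw -6.2 dp [-0.0621  0.5146  0.0008] dist 0.518 roll 0.0 F [-1.   0.2 -1. ] w 0.0528
```

View pics/w13.png

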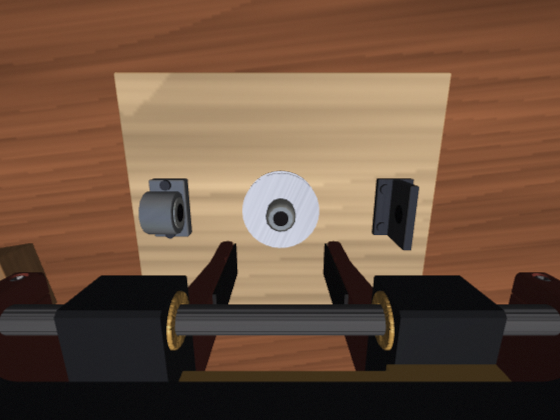

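The large pulley stands at (281,209), upright, centred between block and bracket. Now the ring.

```bash
python3 -m creep '[{"dp":[-0.003,0.02,0],"roll":0},{"dp":[-0.008,0.06,0],"roll":0},{"dp":[-0.014,0.105,0],"roll":0},{"dp":[-0.02,0.15,0],"roll":0},{"dp":[-0.026,0.195,0],"roll":0},{"dp":[-0.032,0.24,0],"roll":0},{"dp":[-0.038,0.285,0],"roll":0},{"dp":[-0.044,0.33,0],"roll":0},{"dp":[-0.05,0.375,0],"roll":0},{"dp":[-0.056,0.42,0],"roll":0}]' 1
python3 -m creep '[{"dp":[-0.004,0.04,0.005],"roll":0},{"dp":[-0.007,0.075,0.015],"roll":0},{"dp":[-0.01,0.095,0.02],"roll":0},{"dp":[-0.01,0.097,0.02],"roll":0},{"dp":[-0.01,0.097,0.02],"roll":0},{"dp":[-0.01,0.097,0.02],"roll":0},{"dp":[-0.01,0.097,0.02],"roll":0}]'
python3 - <<'E'
from h import *
im=snap("wrist","w14.png"); c=cv2.cvtColor(im["color"],cv2.COLOR_RGB2HSV)
m=cv2.inRange(c,(0,0,90),(180,60,255)); m[245:]=0
for k in cv2.findContours(m,0,2)[0]:
    if cv2.contourArea(k)>300: e=cv2.fitEllipse(k); print(np.round(e[0],1),np.round(e[1],1),p2w(im,e[0],.013).round(4))
plan(.451,-.339,.09,-6.2)
E
```

```text
time_s: 12.75
tool_pos: [0.4696, -0.2449, 0.1088]
tcp_rot: [[0.994, -0.107, -0.002], [-0.107, -0.994, 0.002], [-0.003, -0.001, -1.0]]
contact_force: [1.3, -0.1, -0.2]
gripper_width: 0.0881
time_s: 13.45
tool_pos: [0.4514, -0.338, 0.0909]
tcp_rot: [[0.994, -0.106, 0.0], [-0.106, -0.994, -0.0], [0.0, -0.0, -1.0]]
contact_force: [0.7, -0.3, 0.3]
gripper_width: 0.0876
[128.6 210.4] [47.3 54. ] [ 0.4669 -0.187   0.013 ]
[283.2 208.9] [51.3 53. ] [ 0.4521 -0.3396  0.013 ]
[280.2  77.9] [ 23.9 158. ] [ 0.5709 -0.3494  0.013 ]
[464.3  67.1] [  6.7 208.1] [ 0.5624 -0.51    0.013 ]
t 13.50 pos [ 0.4514 -0.3381  0.091 ] yaw -6.1 dp [-0.0003  0.0009  0.001 ] dist 0.001 roll 0.1 F [-0.2  0.7  0.6] w 0.0875
```

View pics/w14.png

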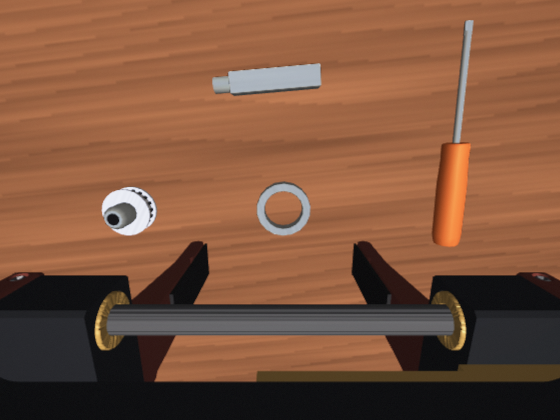

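Ring centre is at (283,209), i.e. (0.452, -0.340). I descend in two stages, watching for bench contact.

```bash
python3 -m creep '[{"dp":[0.001,0.0014,0.02],"roll":0},{"dp":[0.001,0.0014,0.045],"roll":0},{"dp":[0.001,0.0014,0.07],"roll":0},{"dp":[0.001,0.0014,0.09],"roll":0},{"dp":[0.001,0.0014,0.103],"roll":0},{"dp":[0.001,0.0014,0.11],"roll":0},{"dp":[0.001,0.0014,0.113],"roll":0},{"dp":[0.001,0.0014,0.113],"roll":0},{"dp":[0.001,0.0014,0.113],"roll":0}]'
python3 - <<'E'
from h import *
im=snap("wrist","w15.png"); snap("scene","s15.png",(200,90,300,180,7)); plan(.452,-.3396,-.030,-6.2)
E
```

```text
time_s: 14.4
tool_pos: [0.4523, -0.341, -0.0212]
tcp_rot: [[0.994, -0.107, 0.001], [-0.107, -0.994, -0.001], [0.001, 0.001, -1.0]]
contact_force: [-0.2, 0.0, 0.8]
gripper_width: 0.0877
t 14.50 pos [ 0.4522 -0.341  -0.0213] yaw -6.2 dp [-0.0004 -0.0014  0.0087] dist 0.009 roll 0.0 F [-0.   0.9 -0.3] w 0.0880
```

View pics/w15.png

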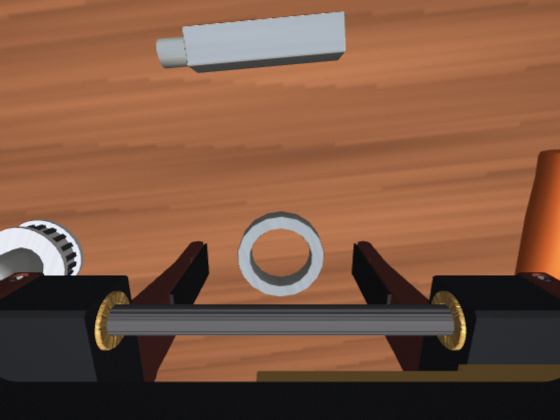

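View pics/s15.png

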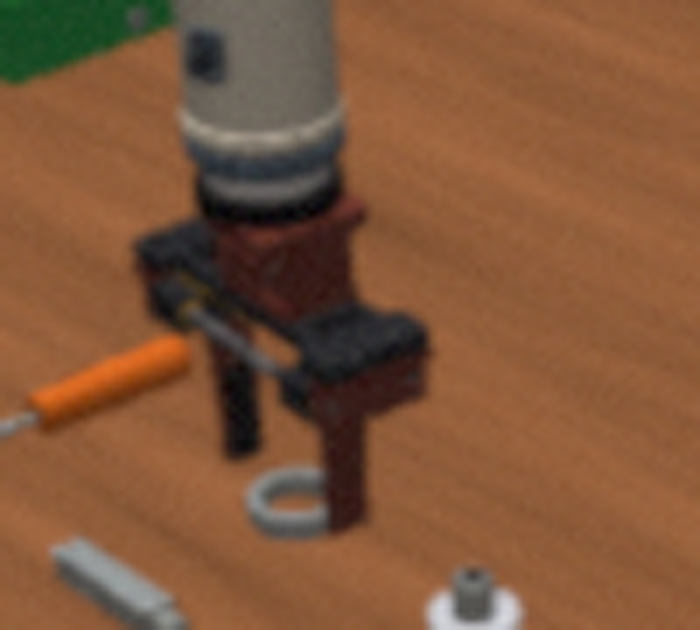

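The fingers straddle the ring, which is centred at (281,253). I inch down.

```bash
python3 -m creep '[{"dp":[0,0,0.002],"roll":0},{"dp":[0,0,0.004],"roll":0},{"dp":[0,0,0.005],"roll":0},{"dp":[0,0,0.006],"roll":0},{"dp":[0,0,0.006],"roll":0}]'; python3 -m creep '[{"dp":[0,0,0.001],"roll":0},{"dp":[0,0,0.002],"roll":0},{"dp":[0,0,0.002],"roll":0}]'
python3 - <<'E'
from h import *
im=snap("scene","s16.png",(200,90,300,180,7)); plan(.452,-.3396,-.030,-6.2)
E
```

```text
time_s: 15.0
tool_pos: [0.4515, -0.3404, -0.0287]
tcp_rot: [[0.994, -0.107, -0.0], [-0.107, -0.994, 0.0], [-0.0, -0.0, -1.0]]
contact_force: [0.5, -0.5, 0.3]
gripper_width: 0.0875
time_s: 15.3
tool_pos: [0.4516, -0.3404, -0.0305]
tcp_rot: [[0.994, -0.107, -0.0], [-0.107, -0.994, 0.0], [-0.0, -0.0, -1.0]]
contact_force: [0.3, 0.4, -0.5]
gripper_width: 0.088
t 15.35 pos [ 0.4516 -0.3405 -0.0305] yaw -6.2 dp [ 0.0003 -0.0009 -0.0005] dist 0.001 roll 0.0 F [1.3 0.2 0.5] w 0.0880
```

View pics/s16.png

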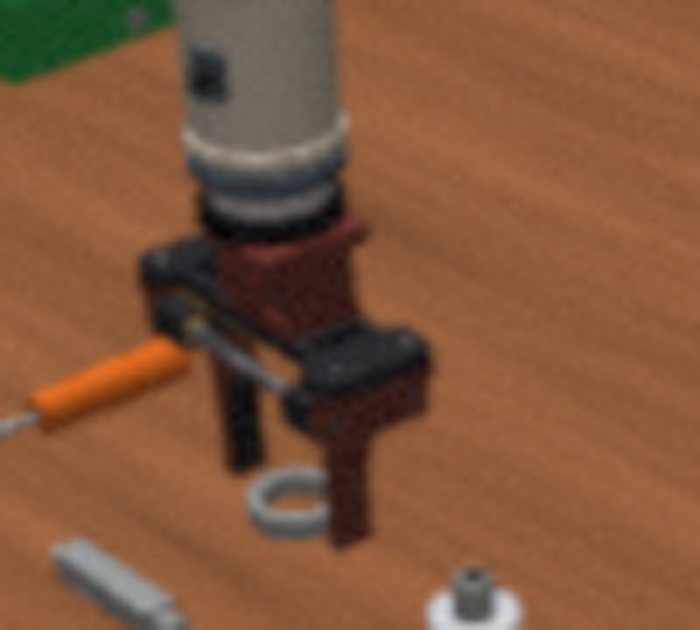

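```bash
python3 -m creep '[{"dp":[0,-0.0005,0],"roll":0},{"dp":[0,-0.0005,0],"roll":0},{"dp":[0,-0.0005,0],"roll":0},{"dp":[0,-0.0005,0],"roll":0},{"dp":[0,-0.0005,0],"roll":0},{"dp":[0,-0.0005,0],"roll":0},{"dp":[0,-0.0005,0],"roll":0}]' 0 30
python3 - <<'E'
from h import *
im=snap("wrist","w17.png",(180,150,400,310,3.5)); snap("scene","s17.png",(200,90,300,180,7)); plan(.452,-.3396,-.030,-6.2)
E
```

```text
time_s: 16.05
tool_pos: [0.4517, -0.3401, -0.0303]
tcp_rot: [[0.994, -0.108, 0.0], [-0.108, -0.994, -0.0], [0.0, 0.0, -1.0]]
contact_force: [-0.5, -0.3, 0.4]
gripper_width: 0.0518
t 16.15 pos [ 0.4517 -0.3401 -0.0303] yaw -6.2 dp [ 0.0002 -0.0005 -0.0003] dist 0.001 roll 0.0 F [ 0.6  0.1 -0.3] w 0.0523
```

View pics/w17.png

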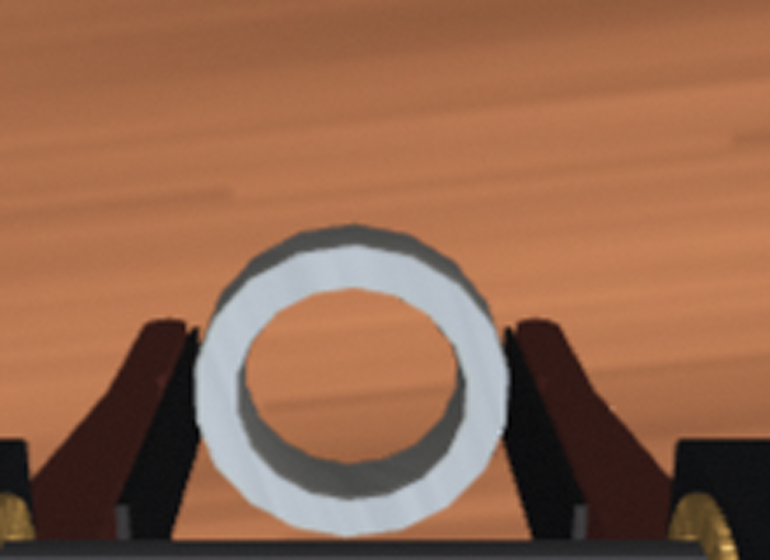

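View pics/s17.png

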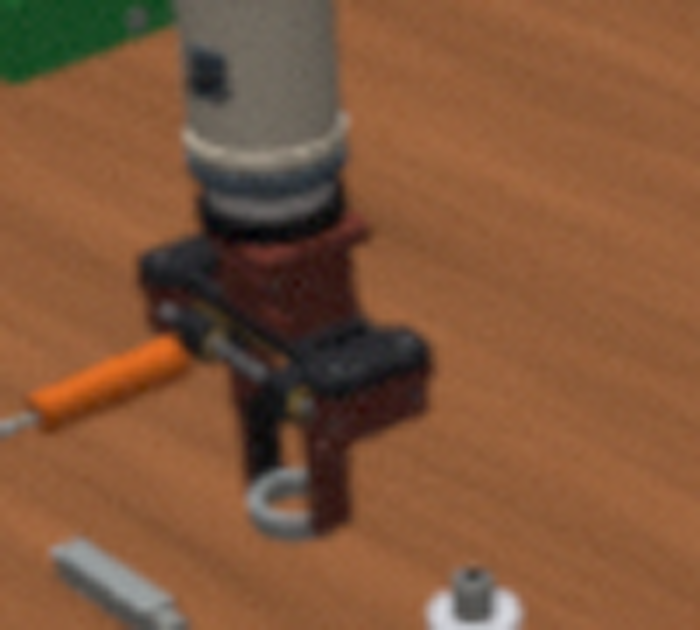

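The ring is gripped (52 mm reading, same −1.5 mm bias as on the hub). I check its offset from the TCP, then lift and see whether it hangs level.

```bash
python3 - <<'E'
from h import *
im=get_image("wrist"); print(p2w(im,(180+352/3.5,150+391/3.5),.014).round(4)); plan(.5722,.1677,.1,-6.2)
E
python3 -m creep '[{"dp":[0,0,-0.003],"roll":0},{"dp":[0,0,-0.012],"roll":0},{"dp":[0,0,-0.03],"roll":0},{"dp":[0,0,-0.055],"roll":0},{"dp":[0,0,-0.08],"roll":0},{"dp":[0,0,-0.105],"roll":0},{"dp":[0,0,-0.125],"roll":0},{"dp":[0,0,-0.13],"roll":0},{"dp":[0,0,-0.13],"roll":0},{"dp":[0,0,-0.13],"roll":0}]' 0 40
python3 - <<'E'
from h import *
snap("scene","s18.png",(200,50,340,170,5)); plan(.5722,.1677,.1,-6.2)
E
```

```text
[ 0.4526 -0.339   0.014 ]
t 16.20 pos [ 0.4517 -0.3401 -0.0304] yaw -6.2 dp [ 0.0652 -0.5178 -0.1304] dist 0.538 roll 0.0 F [-0.2 -0.  -0.1] w 0.0519
time_s: 17.2
tool_pos: [0.4513, -0.3396, 0.0984]
tcp_rot: [[0.994, -0.107, -0.001], [-0.107, -0.994, 0.001], [-0.002, -0.001, -1.0]]
contact_force: [-0.2, -0.5, -0.9]
gripper_width: 0.052
t 17.25 pos [ 0.4511 -0.3395  0.0979] yaw -6.2 dp [ 0.0659 -0.5173 -0.0014] dist 0.521 roll 0.0 F [-0.6  0.2 -2.2] w 0.0517
```

View pics/s18.png

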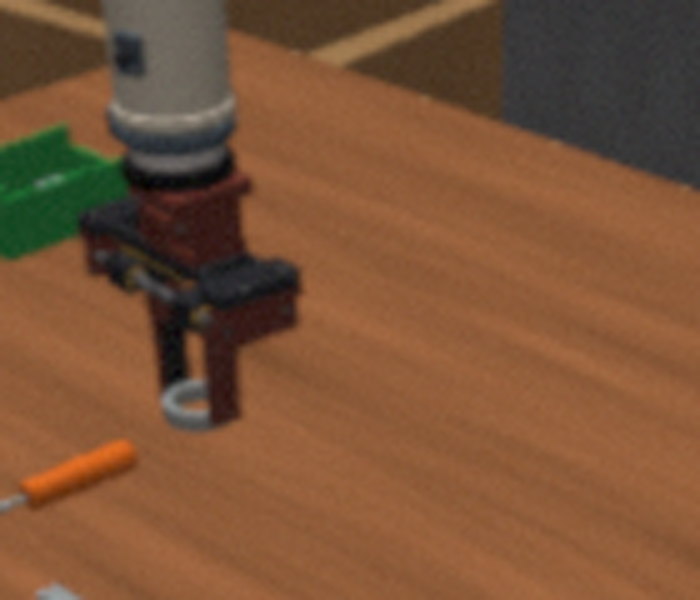

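The ring is held level. I carry it over the large pulley.

```bash
python3 -m creep '[{"dp":[0.001,-0.01,0],"roll":0},{"dp":[0.004,-0.035,0],"roll":0},{"dp":[0.01,-0.075,0],"roll":0},{"dp":[0.016,-0.12,0],"roll":0},{"dp":[0.022,-0.165,0],"roll":0},{"dp":[0.028,-0.21,0],"roll":0},{"dp":[0.034,-0.255,0],"roll":0},{"dp":[0.04,-0.3,0],"roll":0},{"dp":[0.046,-0.345,0],"roll":0},{"dp":[0.052,-0.39,0],"roll":0}]'
python3 -m creep '[{"dp":[0.005,-0.04,0],"roll":0},{"dp":[0.01,-0.08,0],"roll":0},{"dp":[0.0125,-0.11,0],"roll":0},{"dp":[0.0135,-0.122,0],"roll":0},{"dp":[0.0135,-0.127,0],"roll":0},{"dp":[0.0135,-0.127,0],"roll":0},{"dp":[0.0135,-0.127,0],"roll":0},{"dp":[0.0135,-0.127,0],"roll":0}]'
python3 - <<'E'
from h import *
im=snap("wrist","w19.png"); snap("scene","s19.png",(260,150,400,270,5)); plan(.5717,.1675,.05,-6.2)
T=sensors.sense()["tool_pos"]; print(w2p(im,(.5722,.1679,.061)).round(1), w2p(im,(.5722,.1679,.037)).round(1))
E
```

```text
time_s: 18.25
tool_pos: [0.5447, 0.0446, 0.0988]
tcp_rot: [[0.994, -0.107, -0.001], [-0.107, -0.994, 0.0], [-0.001, -0.0, -1.0]]
contact_force: [0.8, -0.3, -1.0]
gripper_width: 0.052
time_s: 19.05
tool_pos: [0.5724, 0.1656, 0.0998]
tcp_rot: [[0.994, -0.109, 0.0], [-0.109, -0.994, -0.0], [0.0, 0.0, -1.0]]
contact_force: [0.1, -0.0, -1.3]
gripper_width: 0.0519
t 19.15 pos [0.5724 0.1659 0.0998] yaw -6.2 dp [-0.0009 -0.0015  0.0498] dist 0.050 roll -0.0 F [-0.2  0.  -1.6] w 0.0524
[279.2 221.8] [279.3 214.3]
```

View pics/w19.png

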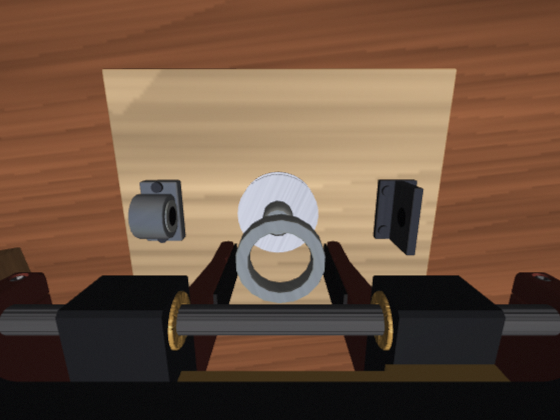

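View pics/s19.png

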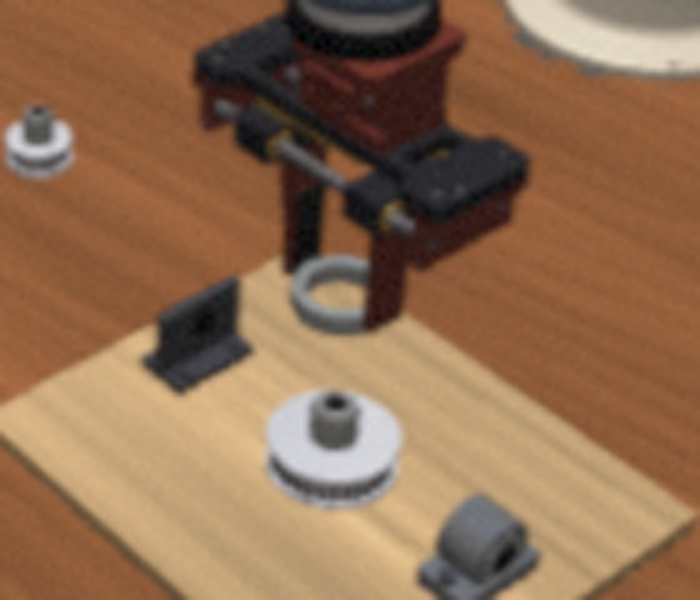

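The ring hangs over the pulley; disc centre is at (278,211), ring at (280,258). I lower it to just above the hub top and compare the hub with the hole.

```bash
python3 -m creep '[{"dp":[-0.0005,-0.0015,0.01],"roll":0},{"dp":[-0.0005,-0.0015,0.027],"roll":0},{"dp":[-0.0005,-0.0015,0.043],"roll":0},{"dp":[-0.0005,-0.0015,0.054],"roll":0},{"dp":[-0.0005,-0.0015,0.06],"roll":0},{"dp":[-0.0005,-0.0015,0.062],"roll":0},{"dp":[-0.0005,-0.0015,0.062],"roll":0},{"dp":[-0.0005,-0.0015,0.062],"roll":0}]'
python3 - <<'E'
from h import *
im=snap("wrist","w20.png",(180,150,400,310,3.5)); snap("scene","s20.png",(290,190,390,270,7)); plan(.5717,.1675,.007,-6.2)
E
```

```text
time_s: 19.95
tool_pos: [0.5725, 0.1686, 0.0385]
tcp_rot: [[0.994, -0.107, 0.001], [-0.107, -0.994, 0.0], [0.001, -0.0, -1.0]]
contact_force: [0.0, 0.1, -1.2]
gripper_width: 0.0523
t 20.05 pos [0.5726 0.1686 0.0386] yaw -6.2 dp [-0.0008  0.0012  0.0316] dist 0.032 roll 0.0 F [-0.2 -0.4 -1.2] w 0.0521
```

View pics/w20.png

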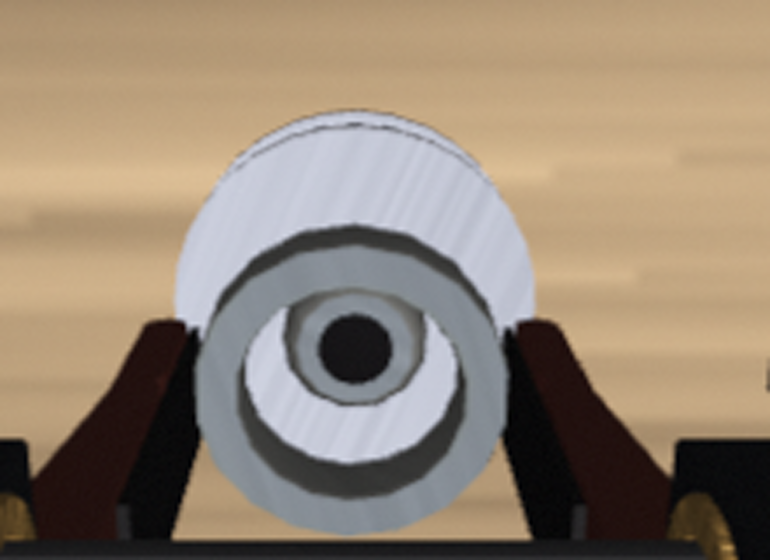

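View pics/s20.png

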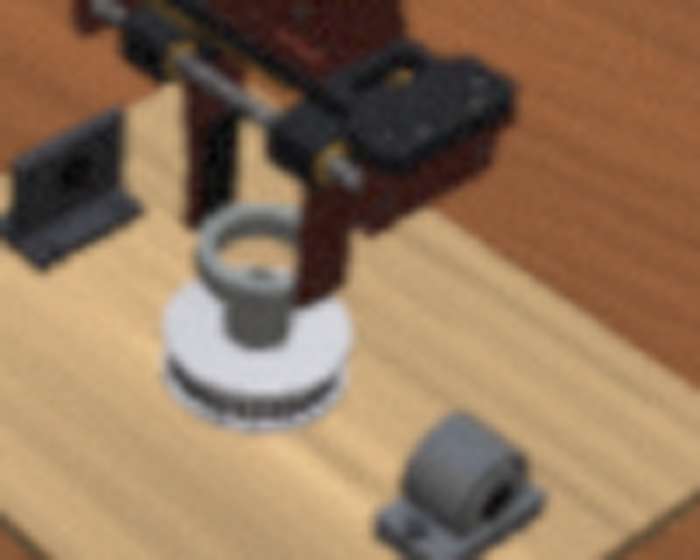

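Run:
```python
from h import *
im=get_image("wrist")
hub=p2w(im,(180+355/3.5,150+349/3.5),.061); r=p2w(im,(180+352/3.5,150+390.5/3.5),.083)
d=(hub-r); R=sensors.sense()["tcp_rot"]; print(hub.round(4),r.round(4),"tool axes",(R.T@d).round(4))
plan(.572,.1675,.007,-6.2)
```

```text
[0.5718 0.1693 0.061 ] [0.5735 0.1697 0.083 ] tool axes [-0.0017  0.0006  0.022 ]
t 20.10 pos [0.5725 0.1686 0.0384] yaw -6.2 dp [-0.0004  0.0012  0.0314] dist 0.031 roll 0.0 F [-0.2  0.6 -1. ] w 0.0519
```

Relative offset is −1.7 mm along tool x and +0.6 mm along y, against 5 mm clearance. I correct it and lower.

```bash
python3 -m creep '[{"dp":[-0.0015,0.0007,0.002],"roll":0},{"dp":[-0.0015,0.0007,0.006],"roll":0},{"dp":[-0.0015,0.0007,0.012],"roll":0},{"dp":[-0.0015,0.0007,0.018],"roll":0},{"dp":[-0.0015,0.0007,0.023],"roll":0},{"dp":[-0.0015,0.0007,0.027],"roll":0},{"dp":[-0.0015,0.0007,0.029],"roll":0},{"dp":[-0.0015,0.0007,0.029],"roll":0}]'
python3 -m creep '[{"dp":[0,0,0.001],"roll":0},{"dp":[0,0,0.002],"roll":0},{"dp":[0,0,0.002],"roll":0},{"dp":[0,0,0.002],"roll":0}]'
python3 - <<'E'
from h import *
im=snap("wrist","w21.png",(180,150,400,310,3.5)); snap("scene","s21.png",(290,190,390,270,7)); plan(.5717,.1675,.007,-6.2)
E
```

```text
time_s: 20.9
tool_pos: [0.5703, 0.1679, 0.0082]
tcp_rot: [[0.994, -0.107, -0.001], [-0.107, -0.994, -0.0], [-0.001, 0.0, -1.0]]
contact_force: [0.4, -0.0, -1.2]
gripper_width: 0.052
time_s: 21.3
tool_pos: [0.5706, 0.1679, 0.0068]
tcp_rot: [[0.994, -0.107, 0.0], [-0.107, -0.994, 0.0], [0.0, -0.0, -1.0]]
contact_force: [-0.7, 0.0, -1.3]
gripper_width: 0.052
t 21.40 pos [0.5705 0.1679 0.0067] yaw -6.2 dp [ 0.0012  0.0003 -0.0003] dist 0.001 roll 0.0 F [-0.6 -0.6 -1.3] w 0.0521
```

View pics/w21.png

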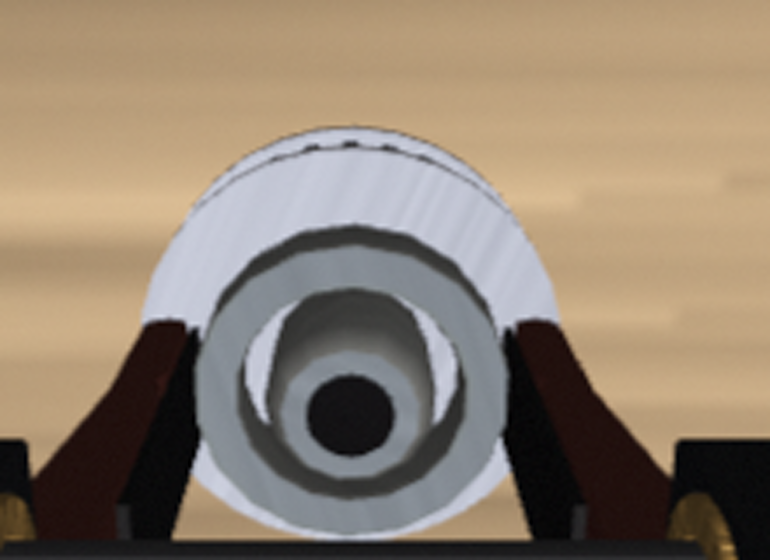

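View pics/s21.png

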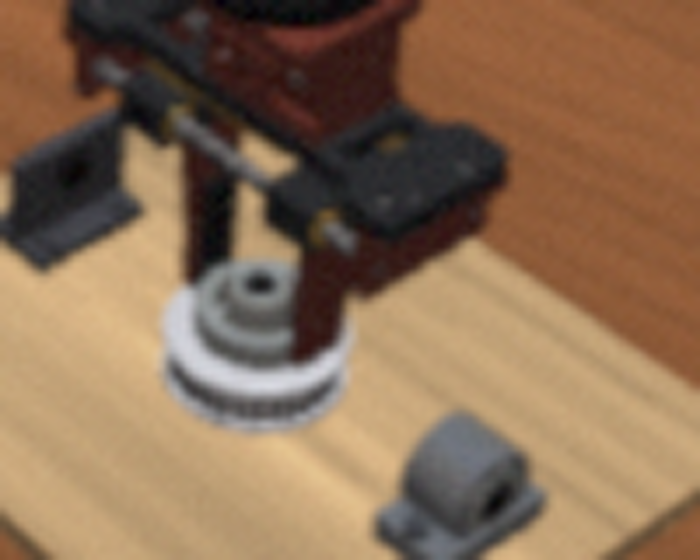

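The hub stands inside the hole with a gap on both sides. The weight is still on the wrist, so I inch lower.

```bash
python3 -m creep '[{"dp":[0,0,0.0005],"roll":0},{"dp":[0,0,0.001],"roll":0},{"dp":[0,0,0.001],"roll":0}]'
python3 -m creep '[{"dp":[0,0,0.0005],"roll":0},{"dp":[0,0,0.001],"roll":0},{"dp":[0,0,0.001],"roll":0}]'
```

```text
time_s: 21.7
tool_pos: [0.5706, 0.168, 0.0067]
tcp_rot: [[0.994, -0.107, 0.001], [-0.107, -0.994, 0.0], [0.001, -0.0, -1.0]]
contact_force: [-2.8, -1.1, 6.0]
gripper_width: 0.0521
time_s: 22.0
tool_pos: [0.5707, 0.168, 0.0066]
tcp_rot: [[0.994, -0.107, 0.001], [-0.107, -0.994, 0.0], [0.001, -0.0, -1.0]]
contact_force: [-5.3, -0.9, 10.3]
gripper_width: 0.0523
```

In contact at 6 N, then 10 N. I back off a millimetre, release and rise.

```bash
python3 -m creep '[{"dp":[0,0,-0.001],"roll":0},{"dp":[0,0,-0.0015],"roll":0}]'; python3 -m creep '[{"dp":[0,0,0],"roll":0},{"dp":[0,0,0],"roll":0},{"dp":[0,0,0],"roll":0},{"dp":[0,0,-0.005],"roll":0},{"dp":[0,0,-0.02],"roll":0},{"dp":[0,0,-0.05],"roll":0},{"dp":[0,0,-0.09],"roll":0},{"dp":[0,0,-0.11],"roll":0},{"dp":[0,0,-0.11],"roll":0}]' 0.8
python3 - <<'E'
from h import *
im=snap("wrist","w22.png"); snap("scene","s22.png",(290,190,390,270,7)); plan(.4665,-.1865,.09,-6.2)
E
```

```text
time_s: 22.2
tool_pos: [0.5708, 0.168, 0.0067]
tcp_rot: [[0.994, -0.107, 0.001], [-0.107, -0.994, 0.0], [0.001, -0.0, -1.0]]
contact_force: [-2.0, -0.5, 2.5]
gripper_width: 0.0519
time_s: 23.1
tool_pos: [0.5728, 0.1685, 0.1222]
tcp_rot: [[0.994, -0.107, 0.009], [-0.107, -0.994, 0.002], [0.009, -0.003, -1.0]]
contact_force: [0.4, -0.0, 1.0]
gripper_width: 0.0703
t 23.20 pos [0.5707 0.168  0.1166] yaw -6.2 dp [-0.0656  0.3636  0.0264] dist 0.370 roll 0.0 F [-0.1  0.  -0.5] w 0.0703
```

View pics/w22.png

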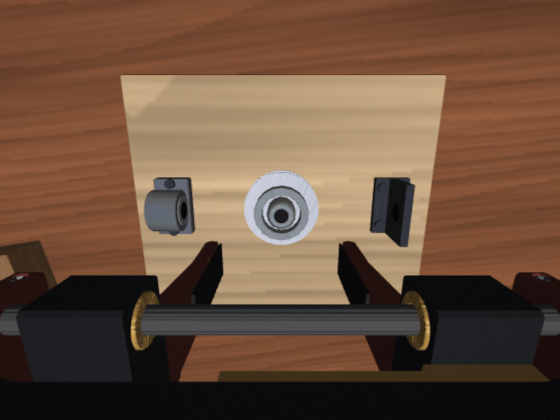

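View pics/s22.png

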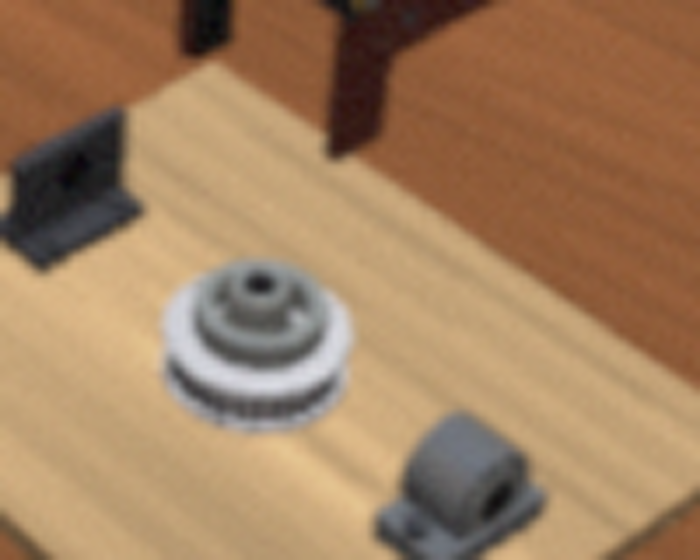

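The ring lies flat on the disc around the hub (281,210). Next the small pulley, near (0.4665, -0.1865).

```bash
python3 -m creep '[{"dp":[-0.003,0.015,0],"roll":0},{"dp":[-0.009,0.05,0],"roll":0},{"dp":[-0.017,0.095,0],"roll":0},{"dp":[-0.025,0.14,0],"roll":0},{"dp":[-0.033,0.185,0],"roll":0},{"dp":[-0.041,0.23,0],"roll":0},{"dp":[-0.049,0.275,0],"roll":0},{"dp":[-0.057,0.315,0],"roll":0},{"dp":[-0.063,0.345,0.01],"roll":0},{"dp":[-0.0655,0.36,0.025],"roll":0}]' 0.6
python3 -m creep '[{"dp":[0,0.0035,0.005],"roll":0},{"dp":[0,0.0035,0.005],"roll":0},{"dp":[0,0.0035,0.005],"roll":0},{"dp":[0,0.0035,0.005],"roll":0}]'
python3 - <<'E'
from h import *
im=snap("wrist","w23.png",(180,130,400,290,3.5)); plan(.4665,-.1865,.09,-6.2); print((w2p(im,(.4665,-.1865,.04))-[180,130])*3.5)
E
```

```text
time_s: 24.2
tool_pos: [0.4646, -0.1859, 0.0899]
tcp_rot: [[0.994, -0.111, -0.001], [-0.111, -0.994, -0.001], [-0.001, 0.001, -1.0]]
contact_force: [-0.6, 0.1, -0.3]
gripper_width: 0.0528
time_s: 24.6
tool_pos: [0.4668, -0.1857, 0.0867]
tcp_rot: [[0.994, -0.106, 0.001], [-0.106, -0.994, -0.0], [0.001, 0.0, -1.0]]
contact_force: [0.3, 0.9, 0.2]
gripper_width: 0.0526
t 24.65 pos [ 0.4669 -0.1857  0.0868] yaw -6.1 dp [-0.0003  0.0008 -0.0032] dist 0.003 roll 0.1 F [ 0.1 -0.4  0.7] w 0.0528
[359.52654278 311.2938381 ]
```

View pics/w23.png

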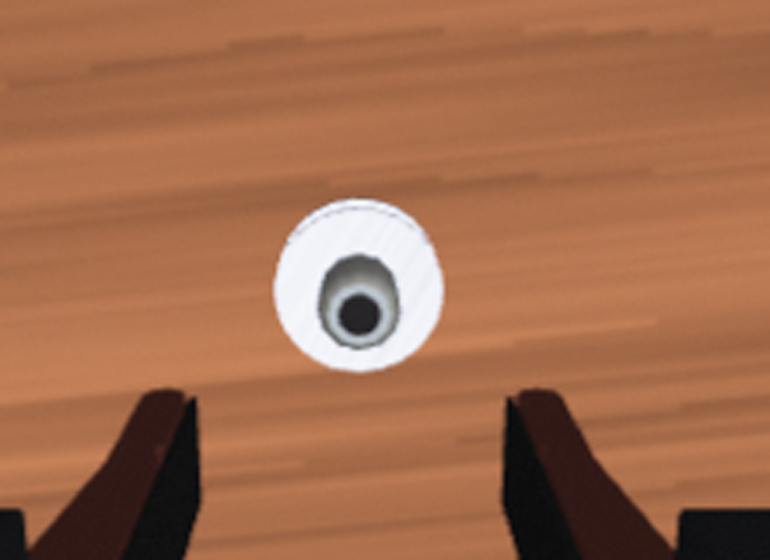

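Hub top is at (359,314), matching the prediction within 1 mm. I descend and grip.

```bash
python3 -m creep '[{"dp":[-0.0005,0.0008,0.02],"roll":0},{"dp":[-0.0005,0.0008,0.045],"roll":0},{"dp":[-0.0005,0.0008,0.066],"roll":0},{"dp":[-0.0005,0.0008,0.082],"roll":0},{"dp":[-0.0005,0.0008,0.091],"roll":0},{"dp":[-0.0005,0.0008,0.096],"roll":0},{"dp":[-0.0005,0.0008,0.097],"roll":0},{"dp":[-0.0005,0.0008,0.097],"roll":0}]'
python3 -m creep '[{"dp":[0,0,0],"roll":0},{"dp":[0,0,0],"roll":0},{"dp":[0,0,0],"roll":0},{"dp":[0,0,0],"roll":0},{"dp":[0,0,0],"roll":0},{"dp":[0,0,0],"roll":0},{"dp":[0,0,0],"roll":0}]' 0 30
python3 - <<'E'
from h import *
im=snap("wrist","w24.png",(180,150,400,310,3.5)); 
c=np.array([.572,.1677]); y=np.array([.1085,.9941]); x=np.array([.9941,-.1085])
t=c+.115*y-.075*x; print(t); plan(t[0],t[1],.1,-6.2)
E
```

```text
time_s: 25.45
tool_pos: [0.4662, -0.1874, -0.0101]
tcp_rot: [[0.994, -0.107, 0.001], [-0.107, -0.994, -0.001], [0.001, 0.0, -1.0]]
contact_force: [-0.2, 0.1, -0.4]
gripper_width: 0.0531
time_s: 26.15
tool_pos: [0.4658, -0.1872, -0.0107]
tcp_rot: [[0.994, -0.107, 0.0], [-0.107, -0.994, -0.0], [0.0, 0.0, -1.0]]
contact_force: [-0.5, 0.1, 1.1]
gripper_width: 0.021
[0.50992  0.290159]
t 26.20 pos [ 0.4658 -0.1873 -0.0107] yaw -6.2 dp [-0.0074 -0.4794 -0.1107] dist 0.492 roll 0.0 F [-0.5  0.7  1.9] w 0.0208
```

View pics/w24.png

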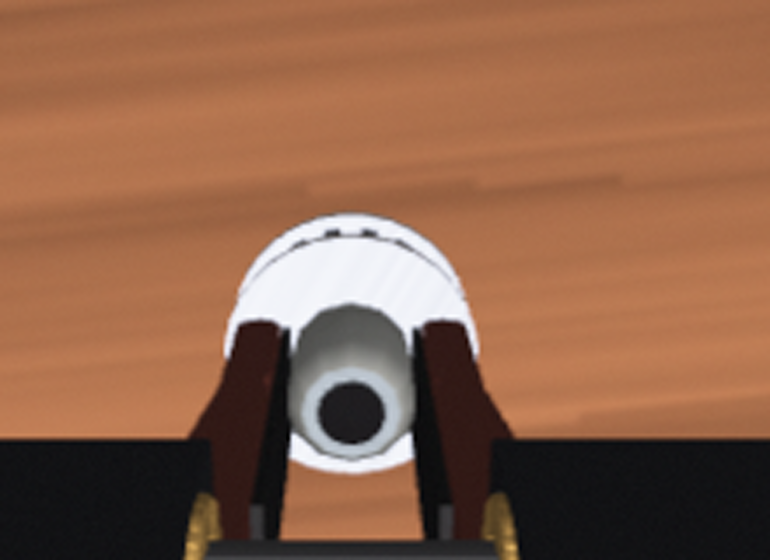

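Gripped at 21 mm. I lift 110 mm and carry it to the front of the bearing block, target (0.510, 0.290).

```bash
python3 -m creep '[{"dp":[0,0,-0.004],"roll":0},{"dp":[0,0,-0.014],"roll":0},{"dp":[0,0,-0.034],"roll":0},{"dp":[0,0,-0.059],"roll":0},{"dp":[0,0,-0.084],"roll":0},{"dp":[0,0,-0.102],"roll":0},{"dp":[0,-0.005,-0.11],"roll":0},{"dp":[-0.001,-0.03,-0.11],"roll":0},{"dp":[-0.001,-0.07,-0.11],"roll":0},{"dp":[-0.002,-0.115,-0.11],"roll":0}]' 0 40
python3 -m creep '[{"dp":[-0.001,-0.045,0],"roll":0},{"dp":[-0.001,-0.09,0],"roll":0},{"dp":[-0.002,-0.135,0],"roll":0},{"dp":[-0.003,-0.18,0],"roll":0},{"dp":[-0.003,-0.225,0],"roll":0},{"dp":[-0.004,-0.27,0],"roll":0},{"dp":[-0.005,-0.31,0],"roll":0},{"dp":[-0.0055,-0.34,0],"roll":0},{"dp":[-0.0055,-0.358,0],"roll":0},{"dp":[-0.0055,-0.364,0],"roll":0}]'
python3 -m creep '[{"dp":[0,0,0],"roll":0},{"dp":[0,0,0],"roll":0},{"dp":[0,0,0],"roll":0}]'
python3 - <<'E'
from h import *
im=snap("wrist","w25.png"); plan(.510,.290,.0043,-6.2)
print(w2p(im,(.510,.290,.015)).round(1))
E
```

```text
time_s: 27.2
tool_pos: [0.4757, -0.0717, 0.0987]
tcp_rot: [[0.994, -0.11, -0.001], [-0.11, -0.994, 0.0], [-0.001, -0.0, -1.0]]
contact_force: [1.3, -0.8, -1.4]
gripper_width: 0.0205
time_s: 28.2
tool_pos: [0.5092, 0.2912, 0.0984]
tcp_rot: [[0.994, -0.106, -0.001], [-0.106, -0.994, -0.001], [-0.001, 0.001, -1.0]]
contact_force: [0.2, -0.6, -1.1]
gripper_width: 0.0204
time_s: 28.5
tool_pos: [0.51, 0.2886, 0.0994]
tcp_rot: [[0.994, -0.109, 0.0], [-0.109, -0.994, -0.0], [0.0, 0.0, -1.0]]
contact_force: [-0.9, -0.4, -1.2]
gripper_width: 0.0202
t 28.55 pos [0.51   0.2887 0.0994] yaw -6.3 dp [-0.0002 -0.0013  0.0951] dist 0.095 roll -0.1 F [ 0.4  0.3 -1.7] w 0.0204
[280.1 208.3]
```

View pics/w25.png

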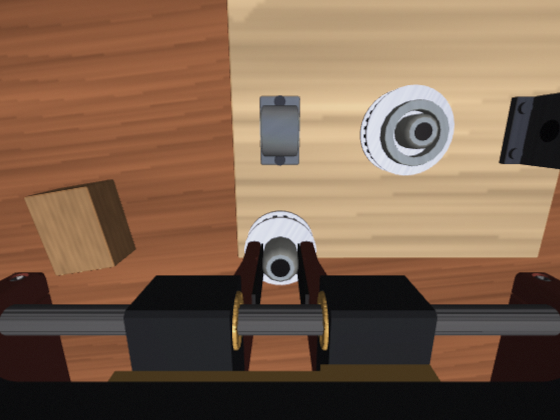

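The pulley is lined up with the bearing block (280,130), and the target point (280,208) lies on the board between its base and the front edge. I lower.

```bash
python3 -m creep '[{"dp":[0,-0.0005,0.01],"roll":0},{"dp":[0,-0.0005,0.03],"roll":0},{"dp":[0,-0.0005,0.052],"roll":0},{"dp":[0,-0.0005,0.07],"roll":0},{"dp":[0,-0.0005,0.083],"roll":0},{"dp":[0,-0.0005,0.09],"roll":0},{"dp":[0,-0.0005,0.092],"roll":0},{"dp":[0,-0.0005,0.093],"roll":0},{"dp":[0,-0.0005,0.093],"roll":0}]'
python3 -m creep '[{"dp":[0,0,0.0005],"roll":0},{"dp":[0,0,0.001],"roll":0},{"dp":[0,0,0.001],"roll":0}]'
python3 -c "
from h import *
plan(.51,.29,.0043,-6.2)"
```

```text
time_s: 29.45
tool_pos: [0.5103, 0.2906, 0.0071]
tcp_rot: [[0.994, -0.107, 0.001], [-0.107, -0.994, 0.001], [0.001, -0.001, -1.0]]
contact_force: [0.2, -0.5, -0.1]
gripper_width: 0.0202
time_s: 29.75
tool_pos: [0.5099, 0.2905, 0.0054]
tcp_rot: [[0.994, -0.107, 0.0], [-0.107, -0.994, 0.0], [0.0, -0.0, -1.0]]
contact_force: [0.3, 0.3, -1.2]
gripper_width: 0.0204
t 29.75 pos [0.5099 0.2905 0.0054] yaw -6.2 dp [0.0001 0.0005 0.0011] dist 0.001 roll 0.0 F [ 0.3  0.3 -1.2] w 0.0204
```

```bash
python3 -m creep '[{"dp":[0,0,0.0005],"roll":0},{"dp":[0,0,0.001],"roll":0},{"dp":[0,0,0.001],"roll":0}]'
python3 -m creep '[{"dp":[0,0,0.0003],"roll":0},{"dp":[0,0,0.0006],"roll":0},{"dp":[0,0,0.0006],"roll":0}]'
```

```text
time_s: 30.05
tool_pos: [0.5099, 0.2904, 0.0044]
tcp_rot: [[0.994, -0.107, 0.0], [-0.107, -0.994, 0.0], [0.0, -0.0, -1.0]]
contact_force: [-0.2, -0.6, 0.8]
gripper_width: 0.0204
time_s: 30.35
tool_pos: [0.5099, 0.2904, 0.0043]
tcp_rot: [[0.994, -0.107, 0.001], [-0.107, -0.994, 0.0], [0.0, -0.0, -1.0]]
contact_force: [-3.1, -0.6, 5.7]
gripper_width: 0.0204
```

Contact at 5.7 N. I back off slightly, release and rise.

```bash
python3 -m creep '[{"dp":[0,0,-0.0006],"roll":0},{"dp":[0,0,-0.0006],"roll":0}]'; python3 -m creep '[{"dp":[0,0,0],"roll":0},{"dp":[0,0,0],"roll":0},{"dp":[0,0,0],"roll":0},{"dp":[0,0,0],"roll":0},{"dp":[0,0,-0.01],"roll":0},{"dp":[0,0,-0.03],"roll":0},{"dp":[0,0,-0.065],"roll":0},{"dp":[0,0,-0.1],"roll":0},{"dp":[0,0,-0.11],"roll":0},{"dp":[0,0,-0.11],"roll":0}]' 0.55
python3 - <<'E'
from h import *
im=snap("wrist","w26.png"); plan(.571,-.340,.08,83)
E
```

```text
time_s: 30.55
tool_pos: [0.5098, 0.2904, 0.0043]
tcp_rot: [[0.994, -0.107, 0.0], [-0.107, -0.994, 0.0], [0.0, -0.0, -1.0]]
contact_force: [-1.2, -0.4, 4.1]
gripper_width: 0.0206
time_s: 31.55
tool_pos: [0.511, 0.291, 0.1169]
tcp_rot: [[0.994, -0.107, 0.004], [-0.107, -0.994, 0.002], [0.004, -0.003, -1.0]]
contact_force: [0.2, -0.5, 0.3]
gripper_width: 0.0483
t 31.60 pos [0.51   0.2905 0.1144] yaw -6.2 dp [0.1283 0.6203 0.0341] dist 0.634 roll -89.2 F [ 0.1 -0.2 -0.4] w 0.0485
```

View pics/w26.png

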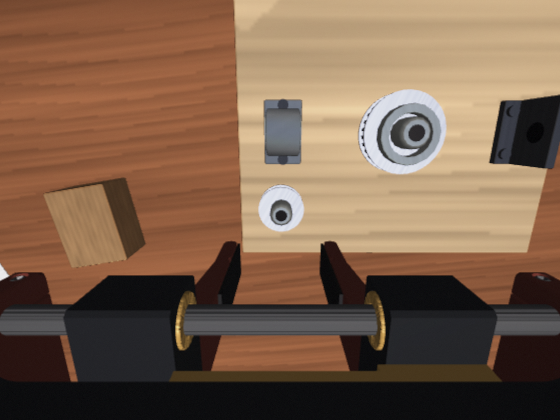

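The small pulley stands hub up at (281,208), right in front of the block. Now the shaft; I measure it again from above, clear of the arm, and check the wrist joint.

Run:
```python
from h import *
s=sensors.sense(); print(s["joint_pos"].round(1))
im=get_image("top"); c=cv2.cvtColor(im["color"],cv2.COLOR_RGB2HSV)
m=cv2.inRange(c,(0,0,90),(180,70,255)); m[:190]=0;m[240:]=0;m[:,:385]=0;m[:,445:]=0
k=max(cv2.findContours(m,0,2)[0],key=cv2.contourArea); ys,xs=np.nonzero(m)
W=np.array([p2w(im,(u,v),.014)[:2] for u,v in zip(xs,ys)]); e=cv2.fitLine(W.astype(np.float32),2,0,.01,.01).ravel(); print(e, np.degrees(np.arctan2(e[1],e[0]))); 
pr=(W-e[2:])@e[:2]; print(pr.min(),pr.max(), e[2:]+e[:2]*pr.min(), e[2:]+e[:2]*pr.max())
```

```text
[ 26.3   3.   80.    0.   96.9 122.5]
[ 0.01925631  0.99981457  0.5708796  -0.33856997] 88.89662
-0.04780613978481941 0.04858165081278314 [ 0.56995901 -0.38636724] [ 0.57181508 -0.28999733]
```

Joint 6 = j1 + 90 − yaw, so I take yaw +88.5° (j6 ≈ −29°). Shaft body centre is about (0.571, -0.343), axis at 88.5°.

```bash
python3 -m creep '[{"dp":[0.003,0.015,0],"roll":-5},{"dp":[0.01,0.05,0],"roll":-12},{"dp":[0.02,0.095,0],"roll":-19},{"dp":[0.03,0.14,0],"roll":-26},{"dp":[0.039,0.185,0],"roll":-33},{"dp":[0.048,0.23,0],"roll":-40},{"dp":[0.058,0.275,0],"roll":-47},{"dp":[0.067,0.32,0],"roll":-54},{"dp":[0.076,0.365,0],"roll":-61},{"dp":[0.085,0.41,0],"roll":-68}]' 0.7
python3 - <<'E'
from h import *
plan(.571,-.343,.08,88.5)
E
```

```text
time_s: 32.65
tool_pos: [0.549, -0.128, 0.1114]
tcp_rot: [[0.468, 0.884, -0.004], [0.884, -0.468, 0.001], [-0.001, -0.004, -1.0]]
contact_force: [1.2, 0.5, -0.3]
gripper_width: 0.0615
t 32.65 pos [ 0.549  -0.128   0.1114] yaw 62.1 dp [-0.1798  0.1202  0.031 ] dist 0.218 roll -26.4 F [ 1.2  0.5 -0.3] w 0.0615
```

```bash
python3 -m creep '[{"dp":[-0.035,0.023,0],"roll":-7},{"dp":[-0.07,0.047,0],"roll":-14},{"dp":[-0.105,0.07,0.005],"roll":-21},{"dp":[-0.14,0.093,0.014],"roll":-26.4},{"dp":[-0.165,0.11,0.024],"roll":-26.4},{"dp":[-0.177,0.118,0.03],"roll":-26.4},{"dp":[-0.18,0.12,0.031],"roll":-26.4},{"dp":[-0.18,0.12,0.031],"roll":-26.4},{"dp":[-0.18,0.12,0.031],"roll":-26.4}]'
python3 - <<'E'
from h import *
im=snap("wrist","w27.png"); plan(.571,-.343,.08,88.5)
print([w2p(im,(.571,y,.018)).round(1) for y in (-.303,-.343,-.383)])
E
```

```text
time_s: 33.55
tool_pos: [0.5715, -0.3403, 0.0836]
tcp_rot: [[0.029, 1.0, 0.0], [1.0, -0.029, 0.0], [0.0, 0.0, -1.0]]
contact_force: [0.0, 1.0, -1.0]
gripper_width: 0.0615
t 33.60 pos [ 0.5717 -0.3403  0.084 ] yaw 88.3 dp [-0.0027 -0.0006  0.004 ] dist 0.005 roll -0.2 F [0.4 0.5 0.5] w 0.0613
[array([278.4, 175.9]), array([279.7, 217.8]), array([280.9, 256.5])]
```

View pics/w27.png

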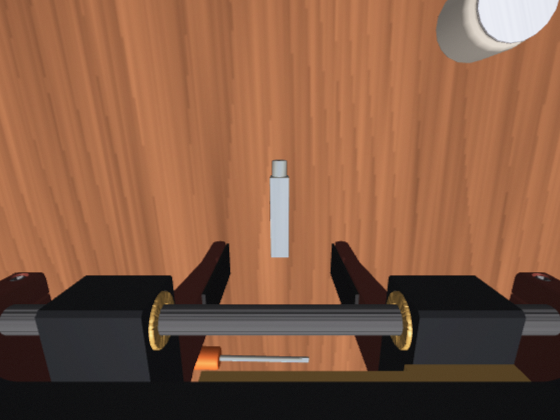

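The shaft body spans rows 177–257 at column 280, as predicted; only the journal at the +y end is visible. I descend onto the body centre.

```bash
python3 -m creep '[{"dp":[-0.0033,-0.0006,0.02],"roll":0},{"dp":[-0.0033,-0.0006,0.045],"roll":0},{"dp":[-0.0033,-0.0006,0.07],"roll":0},{"dp":[-0.0033,-0.0006,0.09],"roll":0},{"dp":[-0.0033,-0.0006,0.103],"roll":0},{"dp":[-0.0033,-0.0006,0.11],"roll":0},{"dp":[-0.0033,-0.0006,0.113],"roll":0},{"dp":[-0.0033,-0.0006,0.113],"roll":0},{"dp":[-0.0033,-0.0006,0.113],"roll":0}]'
python3 - <<'E'
from h import *
im=snap("wrist","w28.png"); plan(.571,-.343,-.03,88.5)
E
```

```text
time_s: 34.5
tool_pos: [0.571, -0.3454, -0.0285]
tcp_rot: [[0.031, 1.0, 0.002], [1.0, -0.031, -0.001], [-0.001, 0.002, -1.0]]
contact_force: [0.5, 0.4, -0.8]
gripper_width: 0.0617
t 34.55 pos [ 0.5711 -0.3454 -0.0285] yaw 88.2 dp [ 0.0024 -0.0001  0.0015] dist 0.003 roll -0.3 F [ 0.  -0.  -0.6] w 0.0612
```

View pics/w28.png

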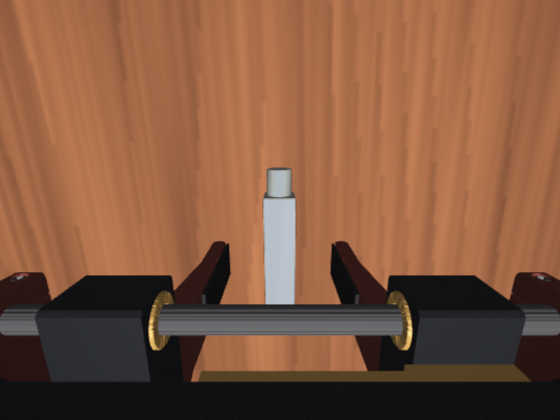

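```bash
python3 -m creep '[{"dp":[0.0015,0,0.001],"roll":-0.3},{"dp":[0.0015,0,0.0015],"roll":-0.3},{"dp":[0.0015,0,0.0015],"roll":-0.3}]'; python3 -m creep '[{"dp":[0,0,0],"roll":0},{"dp":[0,0,0],"roll":0},{"dp":[0,0,0],"roll":0},{"dp":[0,0,0],"roll":0},{"dp":[0,0,0],"roll":0},{"dp":[0,0,0],"roll":0},{"dp":[0,0,0],"roll":0},{"dp":[0,0,0],"roll":0}]' 0 40
python3 - <<'E'
from h import *
im=snap("wrist","w29.png"); plan(.571,-.343,-.03,88.5)
print(p2w(im,(280,194),.018).round(4))
E
```

```text
time_s: 34.85
tool_pos: [0.5704, -0.3435, -0.0313]
tcp_rot: [[0.026, 1.0, 0.0], [1.0, -0.026, 0.0], [0.0, 0.0, -1.0]]
contact_force: [0.6, -0.2, 0.0]
gripper_width: 0.0617
time_s: 35.65
tool_pos: [0.5704, -0.3435, -0.0314]
tcp_rot: [[0.026, 1.0, 0.0], [1.0, -0.026, -0.0], [-0.0, 0.0, -1.0]]
contact_force: [1.0, -0.6, -0.7]
gripper_width: 0.0177
t 35.70 pos [ 0.5705 -0.3435 -0.0314] yaw 88.5 dp [ 0.0005  0.0005 -0.0014] dist 0.002 roll 0.0 F [ 0.5 -0.4  0. ] w 0.0178
[ 0.5714 -0.2997  0.018 ]
```

View pics/w29.png

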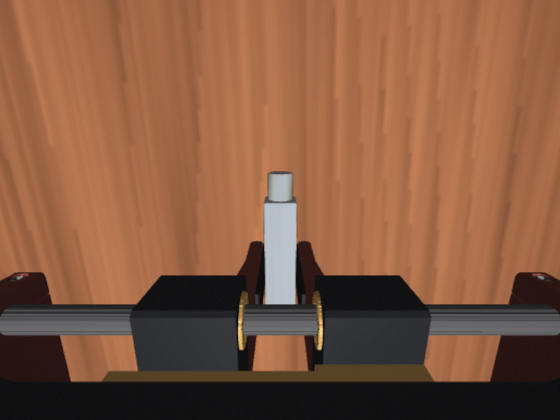

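Gripped at 17.7 mm; the body front end is at row 198, so its centre is within 2 mm of the TCP. I lift 120 mm and carry it behind the large pulley, target (0.643, 0.159), yaw 83.8°.

```bash
python3 -m creep '[{"dp":[0,0,-0.004],"roll":0},{"dp":[0,0,-0.014],"roll":0},{"dp":[0,0,-0.034],"roll":0},{"dp":[0,0,-0.059],"roll":0},{"dp":[0,0,-0.084],"roll":0},{"dp":[0,0,-0.106],"roll":0},{"dp":[0.005,0.001,-0.118],"roll":0},{"dp":[0.03,0.004,-0.12],"roll":0},{"dp":[0.07,0.009,-0.12],"roll":0},{"dp":[0.115,0.014,-0.12],"roll":0}]' 0 50
python3 -m creep '[{"dp":[0.045,0.006,0],"roll":0.5},{"dp":[0.09,0.011,0],"roll":1},{"dp":[0.135,0.017,0],"roll":1.5},{"dp":[0.18,0.022,0],"roll":2},{"dp":[0.225,0.028,0],"roll":2.5},{"dp":[0.27,0.033,0],"roll":3},{"dp":[0.31,0.038,0],"roll":3.5},{"dp":[0.345,0.042,0],"roll":4},{"dp":[0.37,0.044,0],"roll":4.5},{"dp":[0.385,0.0455,0],"roll":4.7}]'
python3 -m creep '[{"dp":[0,0,0],"roll":0},{"dp":[0,0,0],"roll":0},{"dp":[0,0,0],"roll":0}]'
python3 - <<'E'
from h import *
im=snap("wrist","w30.png"); snap("scene","s30.png",(260,140,400,260,5)); plan(.6434,.159,-.0162,83.8)
print(w2p(im,(.572,.1677,.061)).round(1))
E
```

```text
time_s: 36.7
tool_pos: [0.587, -0.2281, 0.0883]
tcp_rot: [[0.028, 1.0, -0.001], [1.0, -0.028, 0.0], [0.0, -0.001, -1.0]]
contact_force: [1.3, 0.3, -2.8]
gripper_width: 0.0172
time_s: 37.7
tool_pos: [0.642, 0.1574, 0.0881]
tcp_rot: [[0.105, 0.994, -0.001], [0.994, -0.105, 0.0], [0.0, -0.001, -1.0]]
contact_force: [1.1, 0.1, -3.0]
gripper_width: 0.0177
time_s: 38.0
tool_pos: [0.6427, 0.1533, 0.0886]
tcp_rot: [[0.109, 0.994, -0.0], [0.994, -0.109, -0.001], [-0.001, -0.0, -1.0]]
contact_force: [0.2, 0.2, -2.8]
gripper_width: 0.0174
t 38.10 pos [0.6428 0.1533 0.0888] yaw 83.7 dp [ 0.0057 -0.      0.105 ] dist 0.105 roll -0.1 F [-0.6 -0.3 -3.6] w 0.0174
[192.6 219.7]
```

View pics/w30.png

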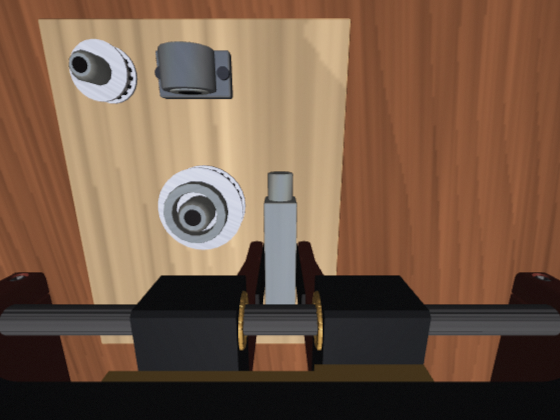

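View pics/s30.png

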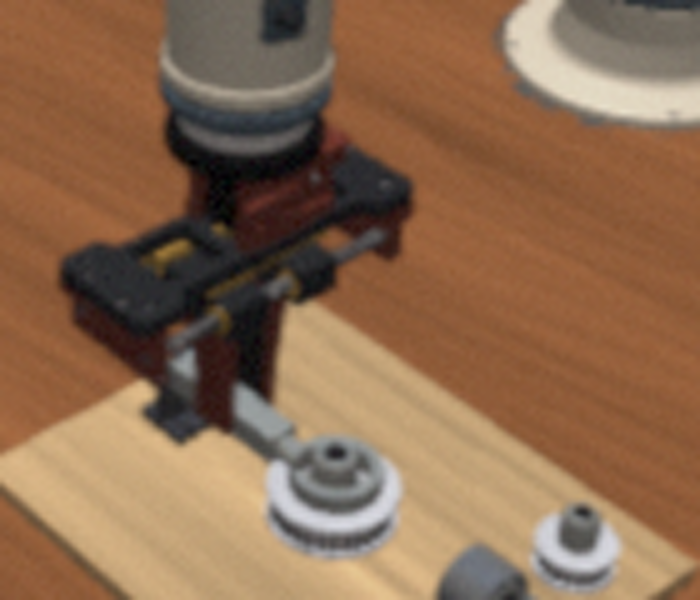

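The shaft is held level and parallel to the board's long side (the board edge runs vertically in the view). I lower it.

```bash
python3 -m creep '[{"dp":[0.003,0,0.01],"roll":0},{"dp":[0.0055,0,0.03],"roll":0},{"dp":[0.0055,0,0.052],"roll":0},{"dp":[0.0055,0,0.073],"roll":0},{"dp":[0.0055,0,0.089],"roll":0},{"dp":[0.0055,0,0.098],"roll":0},{"dp":[0.0055,0,0.101],"roll":0},{"dp":[0.0055,0,0.102],"roll":0},{"dp":[0.0055,0,0.102],"roll":0},{"dp":[0.0055,0,0.102],"roll":0}]'
python3 -m creep '[{"dp":[0,0,0.0005],"roll":0},{"dp":[0,0,0.001],"roll":0},{"dp":[0,0,0.001],"roll":0}]'
python3 -c "
from h import *
plan(.6434,.159,-.0164,83.8); snap('wrist','w31.png')"
```

```text
time_s: 39.1
tool_pos: [0.6441, 0.1604, -0.012]
tcp_rot: [[0.107, 0.994, 0.002], [0.994, -0.107, 0.0], [0.001, 0.002, -1.0]]
contact_force: [-1.0, 0.1, -2.7]
gripper_width: 0.0176
time_s: 39.4
tool_pos: [0.6433, 0.1603, -0.0143]
tcp_rot: [[0.107, 0.994, 0.0], [0.994, -0.107, 0.0], [0.0, 0.0, -1.0]]
contact_force: [-0.3, 0.6, -2.5]
gripper_width: 0.0177
t 39.40 pos [ 0.6433  0.1603 -0.0143] yaw 83.8 dp [-0.0013  0.0002  0.0021] dist 0.003 roll 0.0 F [-0.3  0.6 -2.5] w 0.0177
```

View pics/w31.png

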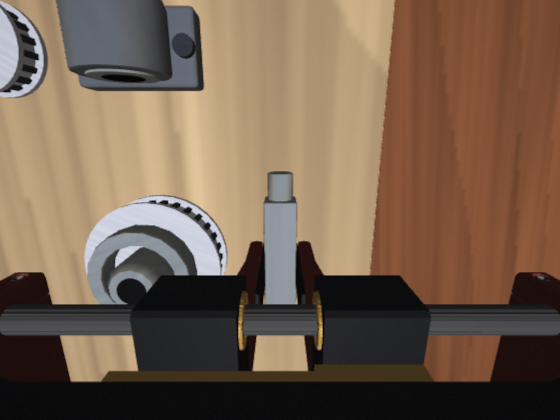

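The scene view tells me whether the gripper body clears the hub (top at 0.061).

```bash
python3 -c "
from h import *
snap('scene','s31.png',(260,140,400,260,5))"
```

```text
(no output)
```

View pics/s31.png

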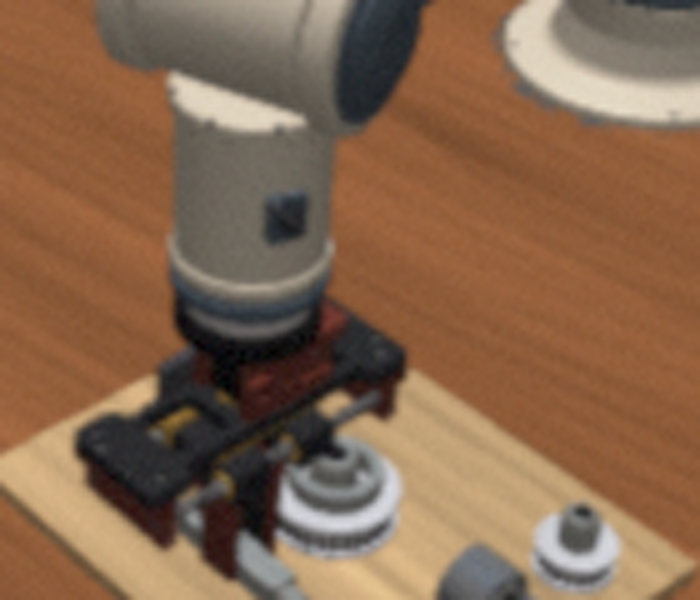

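The carriage appears to pass over the hub with a gap. Only about 2 mm remain, so I go in half-millimetre steps, watching the force.

```bash
python3 -m creep '[{"dp":[-0.0008,0,0.0005],"roll":0},{"dp":[-0.0008,0,0.001],"roll":0},{"dp":[-0.0008,0,0.0013],"roll":0},{"dp":[-0.0008,0,0.0013],"roll":0}]'
python3 -m creep '[{"dp":[0,0,0.0003],"roll":0},{"dp":[0,0,0.0006],"roll":0},{"dp":[0,0,0.0006],"roll":0}]'
```

```text
time_s: 39.9
tool_pos: [0.6431, 0.1595, -0.0158]
tcp_rot: [[0.107, 0.994, -0.0], [0.994, -0.107, 0.0], [-0.0, -0.0, -1.0]]
contact_force: [-0.3, 0.8, -2.9]
gripper_width: 0.0174
time_s: 40.2
tool_pos: [0.6431, 0.1595, -0.0163]
tcp_rot: [[0.107, 0.994, -0.0], [0.994, -0.107, -0.0], [-0.0, -0.0, -1.0]]
contact_force: [0.5, 0.4, -3.8]
gripper_width: 0.0175
```

```bash
python3 -m creep '[{"dp":[0,0,0.0003],"roll":0},{"dp":[0,0,0.0005],"roll":0},{"dp":[0,0,0.0005],"roll":0}]'
```

```text
time_s: 40.5
tool_pos: [0.6432, 0.1595, -0.0163]
tcp_rot: [[0.107, 0.994, 0.0], [0.994, -0.107, 0.0], [0.0, 0.0, -1.0]]
contact_force: [-1.6, -0.3, -1.3]
gripper_width: 0.0174
```

The weight is starting to come off: contact. I open just to 0.32 to keep the inner finger clear of the pulley, then rise.

```bash
python3 -m creep '[{"dp":[0,0,0],"roll":0},{"dp":[0,0,0],"roll":0},{"dp":[0,0,0],"roll":0},{"dp":[0,0,0],"roll":0},{"dp":[0,0,-0.008],"roll":0},{"dp":[0,0,-0.025],"roll":0},{"dp":[0,0,-0.055],"roll":0},{"dp":[0,0,-0.095],"roll":0},{"dp":[0,0,-0.13],"roll":0},{"dp":[0,0,-0.14],"roll":0}]' 0.32
python3 -c "
from h import *
plan(.6434,.159,-.0164,83.8); snap('wrist','w32.png'); snap('scene','s32.png',(260,140,400,260,5))"
```

```text
time_s: 41.5
tool_pos: [0.6455, 0.16, 0.1311]
tcp_rot: [[0.107, 0.994, 0.01], [0.994, -0.107, 0.002], [0.003, 0.01, -1.0]]
contact_force: [1.2, -0.9, 0.8]
gripper_width: 0.028
t 41.50 pos [0.6455 0.16   0.1311] yaw 83.8 dp [-0.0016 -0.0034  0.1475] dist 0.148 roll 0.0 F [ 1.2 -0.9  0.8] w 0.0280
```

View pics/w32.png

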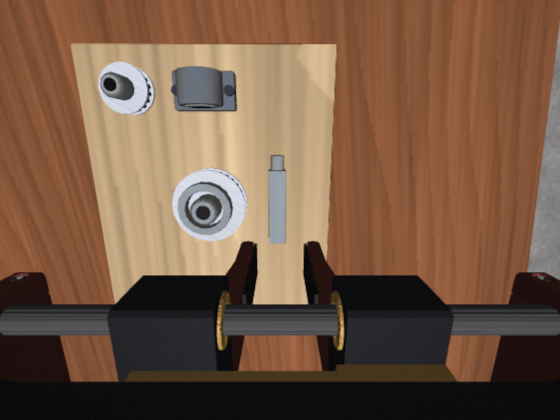

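View pics/s32.png

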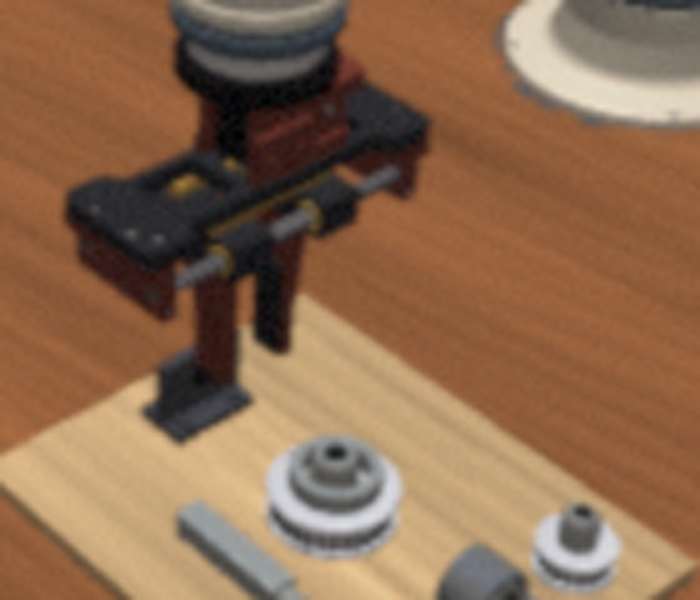

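Everything lies as intended in these views. I move the arm clear for a last check from above.

```bash
python3 -m creep '[{"dp":[-0.015,-0.004,0],"roll":0},{"dp":[-0.05,-0.013,0],"roll":0},{"dp":[-0.09,-0.024,0],"roll":0},{"dp":[-0.135,-0.036,0],"roll":0},{"dp":[-0.18,-0.048,0],"roll":0},{"dp":[-0.225,-0.06,0],"roll":0},{"dp":[-0.27,-0.072,0],"roll":0},{"dp":[-0.315,-0.084,0],"roll":0},{"dp":[-0.36,-0.096,0],"roll":0},{"dp":[-0.4,-0.107,0],"roll":0}]' 0.8
python3 -m creep '[{"dp":[0,0,0],"roll":0},{"dp":[0,0,0],"roll":0},{"dp":[0,0,0],"roll":0},{"dp":[0,0,0],"roll":0}]'
python3 - <<'E'
from h import *
im=snap("top","t33.png",(80,130,300,280,3.5)); snap("scene","s33.png")
c=cv2.cvtColor(im["color"],cv2.COLOR_RGB2HSV); m=cv2.inRange(c,(0,0,40),(180,75,255)); m[:160]=0;m[275:]=0;m[:,:160]=0;m[:,295:]=0
C=np.array([.572,.1677]);y=np.array([.1085,.9941]);x=np.array([.9941,-.1085])
for k in cv2.findContours(m,0,2)[0]:
    if cv2.contourArea(k)>25:
        q=cv2.minAreaRect(k); W=p2w(im,q[0],.03)[:2]-C; print(np.round(q[0],1),np.round(q[1],1),round(q[2],1),"board xy",round(W@x,4),round(W@y,4))
b=cv2.inRange(c,(5,60,40),(25,200,190)); print(sensors.sense()["tool_pos"].round(3))
# shaft ends at z=.033
E
```

```text
time_s: 42.6
tool_pos: [0.4907, -0.2286, 0.1203]
tcp_rot: [[0.109, 0.994, -0.004], [0.994, -0.109, 0.002], [0.001, -0.004, -1.0]]
contact_force: [0.2, 0.8, -0.6]
gripper_width: 0.0701
time_s: 43.0
tool_pos: [0.494, -0.2254, 0.1225]
tcp_rot: [[0.106, 0.994, -0.001], [0.994, -0.106, 0.001], [0.001, -0.001, -1.0]]
contact_force: [-0.2, -0.7, -0.5]
gripper_width: 0.0704
[179. 236.] [19.  17.7] 18.4 board xy -0.0749 0.1143
[268.1 217. ] [12.4 23.9] 7.1 board xy 0.0029 -0.1161
[224.9 213.3] [29.1 29.1] 63.4 board xy -0.0002 0.0007
[182.5 208.7] [16.2 21.8] 8.7 board xy -0.0005 0.1168
[227.1 187.5] [34.5  7.2] 6.0 board xy 0.0711 0.0047
[ 0.494 -0.226  0.123]
```

View pics/t33.png

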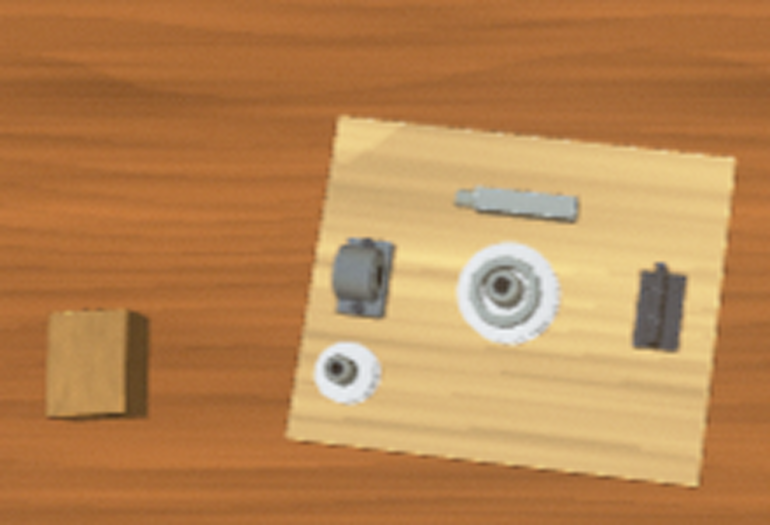

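View pics/s33.png

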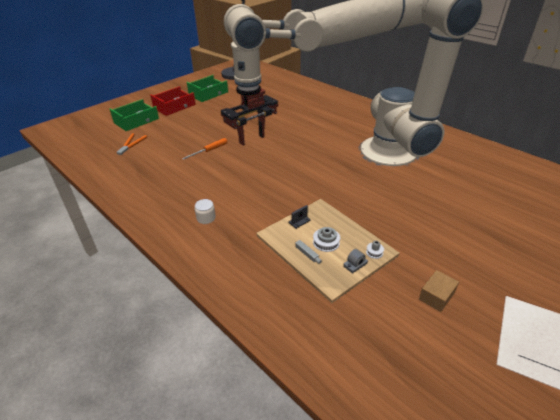

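Final top view in board coordinates: large pulley (0, 1) mm, small pulley (-75, 114) mm, shaft at x = 71 mm and parallel. The tin, screwdriver and carton are where they were. I hand in.

```bash
python3 -c "
from station import ctrl
print(ctrl.close_job())"
```

```text
the job is handed in; nothing more can be done
None
```

I laid out all four parts as asked, in the order given, and handed the job in at about 43 s with the gripper open and clear of everything. The handing-in reported no verdict.

**Last checks, from the top camera in board coordinates:**

| Part | x (mm) | y (mm) | What it shows |
|---|---|---|---|
| Large pulley | 0 | 1 | hub up, midway between bearing block and bracket |
| Spacer ring | – | – | flat on the disc around the hub, judged by eye |
| Small pulley | -75 | 114 | hub up, in front of the bearing block (block at y ≈ 115) |
| Shaft | 71 | 5 | behind the large pulley, parallel to the block–bracket line within about 1° |

The shaft's y is the centre of its visible outline. The carton, tin and screwdriver look where they were, but I did not measure them again.

**What disagreed:**
- **Finger tips:** they sat about 34 mm higher than the reported TCP, so my first grip closed on air above the large hub. I confirmed the offset by triangulation and worked with it from then on.
- **Shaft:** every view showed a journal at one end only, and the other end looked square. I gripped it and centred it by its 80 mm body.
- **Finger opening:** it read about 0.3 to 2 mm less than the true part sizes.
- **Gripper over the hub:** while I set the shaft down, the gripper body passed close over the large pulley's hub. I judged the gap by eye and force only; no contact showed.

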